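# Spin-check the casters and prove one on the lever tester

## Task

Flick every caster's wheel round with a fingertip, one good stroke one way, and put the casters whose wheel binds (stops dead instead of running on) in the scrap bin. Take one of the casters that you have found to run freely, seat it in the nest of the tread tester, pull the lever through to the end of its stroke so that the plunger presses the wheel, and guide the lever gently back to rest without letting it snap. Finish with all the free-running casters standing upright on their plates in the tray, and leave the instrument case and the brass meter body where they are.

Things in the scene. Friction and masses are not known exactly. Their poses are not given: they have to be found in the camera images.
- caster1_mid (a point): Rigid steel plate caster, 105 mm high, 0.4 kg, standing on its plate, wheel up; 3 to 5 stand in a row, the rest are absent. Point: half-way up its middle, 52.5 mm above the underside; x = rolling way, y = axle, z up. Plate 80 (x) x 65 x 5 mm. Wheel 80 mm dia., 30 mm wide, axle 65 mm up. Fork cheeks: flat, 38 mm wide (x), up to 76 mm, 42 mm across their outsides: the firm place to grip, from above. Held by the wheel, it swings.
- wheel1 (a joint): Turn of caster 1's wheel, rad, not wrapped, 0 at start (white stripe on top); + when the tread's top moves to the caster's +x. Free wheels, stroked along the top of the tread by a closed fingertip that runs off past it, coast for seconds; binding ones drag (1 to 2 N at the tread) and stop dead. A stroke does not shift the caster. Tried = left 0.35 rad or more from 0.
- caster2_mid (a point): Rigid steel plate caster, 105 mm high, 0.4 kg, standing on its plate, wheel up; 3 to 5 stand in a row, the rest are absent. Point: half-way up its middle, 52.5 mm above the underside; x = rolling way, y = axle, z up. Plate 80 (x) x 65 x 5 mm. Wheel 80 mm dia., 30 mm wide, axle 65 mm up. Fork cheeks: flat, 38 mm wide (x), up to 76 mm, 42 mm across their outsides: the firm place to grip, from above. Held by the wheel, it swings.
- wheel2 (a joint): Turn of caster 2's wheel, rad, not wrapped, 0 at start (white stripe on top); + when the tread's top moves to the caster's +x. Free wheels, stroked along the top of the tread by a closed fingertip that runs off past it, coast for seconds; binding ones drag (1 to 2 N at the tread) and stop dead. A stroke does not shift the caster. Tried = left 0.35 rad or more from 0.
- caster3_mid (a point): Rigid steel plate caster, 105 mm high, 0.4 kg, standing on its plate, wheel up; 3 to 5 stand in a row, the rest are absent. Point: half-way up its middle, 52.5 mm above the underside; x = rolling way, y = axle, z up. Plate 80 (x) x 65 x 5 mm. Wheel 80 mm dia., 30 mm wide, axle 65 mm up. Fork cheeks: flat, 38 mm wide (x), up to 76 mm, 42 mm across their outsides: the firm place to grip, from above. Held by the wheel, it swings.
- wheel3 (a joint): Turn of caster 3's wheel, rad, not wrapped, 0 at start (white stripe on top); + when the tread's top moves to the caster's +x. Free wheels, stroked along the top of the tread by a closed fingertip that runs off past it, coast for seconds; binding ones drag (1 to 2 N at the tread) and stop dead. A stroke does not shift the caster. Tried = left 0.35 rad or more from 0.
- caster4_mid (a point): Rigid steel plate caster, 105 mm high, 0.4 kg, standing on its plate, wheel up; 3 to 5 stand in a row, the rest are absent. Point: half-way up its middle, 52.5 mm above the underside; x = rolling way, y = axle, z up. Plate 80 (x) x 65 x 5 mm. Wheel 80 mm dia., 30 mm wide, axle 65 mm up. Fork cheeks: flat, 38 mm wide (x), up to 76 mm, 42 mm across their outsides: the firm place to grip, from above. Held by the wheel, it swings.
- wheel4 (a joint): Turn of caster 4's wheel, rad, not wrapped, 0 at start (white stripe on top); + when the tread's top moves to the caster's +x. Free wheels, stroked along the top of the tread by a closed fingertip that runs off past it, coast for seconds; binding ones drag (1 to 2 N at the tread) and stop dead. A stroke does not shift the caster. Tried = left 0.35 rad or more from 0.
- caster5_mid (a point): Rigid steel plate caster, 105 mm high, 0.4 kg, standing on its plate, wheel up; 3 to 5 stand in a row, the rest are absent. Point: half-way up its middle, 52.5 mm above the underside; x = rolling way, y = axle, z up. Plate 80 (x) x 65 x 5 mm. Wheel 80 mm dia., 30 mm wide, axle 65 mm up. Fork cheeks: flat, 38 mm wide (x), up to 76 mm, 42 mm across their outsides: the firm place to grip, from above. Held by the wheel, it swings.
- wheel5 (a joint): Turn of caster 5's wheel, rad, not wrapped, 0 at start (white stripe on top); + when the tread's top moves to the caster's +x. Free wheels, stroked along the top of the tread by a closed fingertip that runs off past it, coast for seconds; binding ones drag (1 to 2 N at the tread) and stop dead. A stroke does not shift the caster. Tried = left 0.35 rad or more from 0.
- scrap_bin: Scrap bin: a square, deep open bin of blue plastic, 200 x 200 mm, 90 mm high, walls and floor 5 mm, fixed. Origin at the centre of its underside, z up.
- tray: Tray for good casters: a long shallow open tray of blue plastic, 140 (its x) by 300 mm (its y), 35 mm high, walls and floor 5 mm, fixed. Origin at the centre of its underside, z up. Takes three casters in a row along its y, 90 mm apart, rolling along its x.
- nest (a point): Centre of the nest floor of the white hand-lever tester (fixed): pocket 77 (x) x 92 mm (y), rim 8 mm high, floor 20 mm above the bench, about 6 mm spare round a caster's plate. Axes: the tester's, z up, y towards its gauge and lever. A caster stands in it rolling along y, either way round. A fixed anvil (110 mm above the bench) is 6 mm from the tread at -y; the gauge (112 mm above the bench) and plunger are at +y.
- plunger: The gauge's sprung steel plunger (150 N/m, 20 mm tip), 20 mm from the tread of a nested caster at rest; the lever drives it up to 36 mm along the tester's y towards the nest. Its origin is not a useful point.
- lever_pivot (a point): Axis of the tester's lever, in the plane in which the middle of its knob swings; it runs along the tester's x (axes as for the nest). 70 mm above the bench.
- lever_knob (a point): Centre of the black ball knob, 36 mm diameter, on the end of the lever, 165 mm from the pivot; the lever's rod is 12 mm thick. At rest the lever leans 0.45 rad from upright towards the tester's +y; it swings in the tester's y-z plane over the top towards the nest.
- lever (a joint): Lever angle, rad: 0 at rest, 0.95 at the end of its stroke (leaning 0.5 rad towards the nest). A spring pulls it back to 0: about 3 N at the knob at the start, 8 to 10 N at the end. Let go, it snaps back; it must be guided back more slowly than 3 rad/s.
- gauge_case: Bystander: a black instrument case with aluminium edges, 174 x 204 x 77 mm, loose. Origin at the centre of its underside.
- meter_body: Bystander: a brass water-meter body, 130 mm long, 84 mm across, 52 mm high, loose. Origin at the centre of its underside.
Things that resemble listed ones, but are neither listed nor needed, are in the scene too. Leave any green or pink look-alike of the part that bears caster5_mid alone. Leave any purple look-alike of the part that bears caster4_mid alone.

How it is judged:
On the way, in this order (a step that is already met when the one before it is completed fails the run):
1. a free-running caster whose wheel has been spun sits seated in the nest, the lever is pulled to at least 0.8 rad and the plunger presses (value of joint lever above 0.8 rad and contact force between plunger and anything else above 0.5 N and ((horizontal distance between caster1_mid and nest below 0.013 m and z of caster1_mid in the frame of nest below 0.0575 m and angle between caster1_mid's own z axis and vertical below 0.08 rad and (value of joint wheel1 above 0.35 rad or value of joint wheel1 below -0.35 rad)) or (horizontal distance between caster3_mid and nest below 0.013 m and z of caster3_mid in the frame of nest below 0.0575 m and angle between caster3_mid's own z axis and vertical below 0.08 rad and (value of joint wheel3 above 0.35 rad or value of joint wheel3 below -0.35 rad)) or (horizontal distance between caster4_mid and nest below 0.013 m and z of caster4_mid in the frame of nest below 0.0575 m and angle between caster4_mid's own z axis and vertical below 0.08 rad and (value of joint wheel4 above 0.35 rad or value of joint wheel4 below -0.35 rad)))), for 0.1 s.
2. the lever is back at rest (value of joint lever below 0.06 rad), for 0.2 s.
At the end, for the whole second after the job is handed in: All wheels left turned 0.35 rad or more from 0; binding casters inside the scrap bin; free ones upright (within 0.12 rad) on the tray floor; lever at rest (under 0.06 rad). On the way a spun free caster sat flat in the nest (within 13 mm) with the lever past 0.8 rad and the plunger pressing (x of caster1_mid in the frame of tray between -0.065 and 0.065 m and y of caster1_mid in the frame of tray between -0.145 and 0.145 m and z of each of caster1_mid, caster3_mid, caster4_mid in the frame of tray below 0.068 m and angle between each of caster1_mid, caster3_mid, caster4_mid's own z axis and vertical below 0.12 rad and x of caster3_mid in the frame of tray between -0.065 and 0.065 m and y of caster3_mid in the frame of tray between -0.145 and 0.145 m and x of caster4_mid in the frame of tray between -0.065 and 0.065 m and y of caster4_mid in the frame of tray between -0.145 and 0.145 m and x of caster2_mid in the frame of scrap_bin between -0.095 and 0.095 m and y of caster2_mid in the frame of scrap_bin between -0.095 and 0.095 m and z of each of caster2_mid, caster5_mid in the frame of scrap_bin below 0.11 m and x of caster5_mid in the frame of scrap_bin between -0.095 and 0.095 m and y of caster5_mid in the frame of scrap_bin between -0.095 and 0.095 m and (value of joint wheel1 above 0.35 rad or value of joint wheel1 below -0.35 rad) and (value of joint wheel2 above 0.35 rad or value of joint wheel2 below -0.35 rad) and (value of joint wheel3 above 0.35 rad or value of joint wheel3 below -0.35 rad) and (value of joint wheel4 above 0.35 rad or value of joint wheel4 below -0.35 rad) and (value of joint wheel5 above 0.35 rad or value of joint wheel5 below -0.35 rad) and value of joint lever below 0.06 rad); the robot touches nothing.
It fails at once if the lever snaps back (faster than 3 rad/s) (velocity of joint lever below -3 rad/s).
It fails at once if the instrument case or the brass meter body is shifted by more than 30 mm (distance of any of gauge_case, meter_body from where it was at the start of the episode above 0.03 m).
Of caster1, caster2, caster3, caster4, caster5 only 3 to 5 are there at a start; the rules pass over those that are not, and their reading is None.
At some moment in a run one of caster1, caster2, caster3, caster4, caster5 may be knocked a few centimetres aside while the robot is not near it.
It also fails if it takes over 210 s, if anything falls off the work surface, if the arm or the gripper's body presses on something with over 40 N, if the wrist force passes 120 N, or if a joint passes its speed limit or range.

## Robot

A 6-joint arm with a two-finger parallel gripper is mounted at the origin on the work surface. World frame = base frame: x ahead of the robot, y to its left, z up, the work surface at z = 0. Lengths are in m, angles in rad, forces in N, time in s.
With the tool pointing down it reaches from about 0.325 to 0.9 m from the base axis. Payload 6.1 kg.
Tool frame: the origin (TCP) lies on the centre line of the jaws, within the pads' length; the fingertips stand 11 mm ahead of it and the grasp point (between the pads) lies 8 mm behind it; z points along the fingers, y is the line along which they close (so a half turn about z gives the same grasp; the last joint's range is limited). The gripper opens to 87 mm and grips with 3 to 60 N. Pads are 19 mm wide; open, the fingers measure 117 mm over their backs; the gripper's body (75 mm by 190 mm) begins 51 mm behind the grasp point.
Start: joints at [-1.248, 0.22, 1.526, -0, 1.395, -0.126], TCP at [0.271, -0.563, 0.234] pointing down, gripper open.
Joint ranges: [-2.98, 2.98], [-0.91, 2.08], [0.09, 2.57], [-1.24, 4.39], [0.2, 2.65], [-2.68, 2.68]. Speed limits (rad/s): [2.57, 2.57, 3.01, 3.14, 3.14, 3.14].

## Interface

Orientations are given as a unit quaternion [x, y, z, w].
In Python, from cell import readout, read_camera, r gives the robot as it stands.
- The arm moves only by the tool play_rows, never from a script. Its argument "steps" is a list of rows, each a list of 7 numbers: the opening in per cent of the stroke, from 0 (shut) to 100 (fully open), then the shift along the tool's x, y, z each as a share of 0.15 m, from -1 to 1, then the turn, a rotation vector about the tool's x, y, z each as a share of 45 degrees, from -1 to 1. A call has 1 to 12 rows; each row shifts and turns the commanded pose from where the row before left it, along the tool's axes as they then stand; what a row does not reach is not made up. A row lasts 1/8 s, in which the tool goes at most 62.5 mm and 10.7 degrees, less where a joint would pass 70% of its speed; a pose out of reach is approached as far as the arm can. A call with a number of a shift or a turn outside -1 to 1 is refused whole. A call with a gripper value outside its range is refused whole. The fingers move at their own pace and stop on an object; "force" is the grip in N (left out, the last holds). Time passes only in rows, so rows that do not move let the fingers close. It gives the time, the measured TCP pose, the force, the opening and the grip force at its end, in the units of the state.
- readout.state(): the state, without advancing time (a new reading comes with each control period).
- read_camera(name): name is "scene" or "top" or "wrist"; returns a dict with "color" (384x512x3 uint8, red, green, blue), "K" (3x3 intrinsics, pixels), "extrinsics" (4x4, takes a point from world to camera coordinates); the wrist camera has in their place "tool_from_camera" (4x4, takes a point from camera to tool coordinates, whose origin is the TCP and whose axes are the flange's). Camera axes: x right, y up, looking along -z (the intrinsics and any distortion apply to the point x, -y, -z); pixel columns grow to the right and rows downward; lengths in m; the calibration is good to about 2 mm. The wrist camera is an equidistant fisheye: a pixel r from the principal point sees the ray r / f radians off the axis. A picture is of the moment at which its call begins: read the wrist's pose just before it. There is no depth.
- r.finish_job(): hands the job in; it is judged then, once.
The state is a dict: "time_s": time; "joint_positions": joint angles; "dq": joint speeds; "joint_torque": joint torques, N m; "tcp_pos": TCP position; "orientation": TCP orientation; "wrist_force": force on the tool from outside, world axes, zero at the start; "wrist_torque": the same for the moment, N m; "width": opening from 0.0 (shut) to 1.0 (fully open); "gripper_force": force on a finger pad.
Only numpy, scipy, OpenCV 4.12 (cv2) and the standard library are available. Lean on these libraries where they do the work, as an engineer would, in place of code of your own. Each camera call takes 0.05 s, during which the arm holds its last target. There are 200 camera calls.

## Working session

There is one attempt and no reset: what is moved stays moved. The work goes in short steps, Python scripts to look and compute and a tool call to move; the robot and the scene stay as the last step left them, time stands still between calls to the robot, and variables do not carry over. Pictures are saved under pics/ and viewed, at most 14 in all, crops included, and the job is handed in when it is done.

Besides the shell and the picture viewer there is one more tool, called as a command line: name --pt "numbers of a row" for each row, then --argument value for the rest. play_rows: Moves the arm, as the interface text tells. Shift numbers are shares of 0.15 m and turn numbers shares of 45 degrees, none past 1 either way. Its arguments: {"type":"object","properties":{"steps":{"type":"array"},"force":{"type":"number"}},"required":["steps"]}

```bash
mkdir -p pics; ls; cat > h.py <<'E'
import numpy as np, cv2
from scipy.spatial.transform import Rotation as R
from cell import readout, read_camera, r
def snap(name, out, crop=None, scale=1):
    im=read_camera(name); c=im["color"][:,:,::-1]
    np.savez('pics/'+out+'.npz',K=im["K"],E=im.get("extrinsics",im.get("tool_from_camera")),c=c)
    if crop: x0,y0,x1,y1=crop; c=c[y0:y1,x0:x1]
    if scale!=1: c=cv2.resize(c,None,fx=scale,fy=scale,interpolation=cv2.INTER_CUBIC)
    cv2.imwrite('pics/'+out+'.png',c); return im
def pt(out,u,v,z):
    d=np.load('pics/'+out+'.npz'); K,E=d['K'],d['E']
    ray=np.linalg.inv(K)@np.array([u,v,1.]); ray=np.array([ray[0],-ray[1],-ray[2]])
    Rm,t=E[:3,:3],E[:3,3]; o=-Rm.T@t; w=Rm.T@ray
    return o+w*(z-o[2])/w[2]
def proj(out,p):
    d=np.load('pics/'+out+'.npz'); K,E=d['K'],d['E']
    c=E[:3,:3]@np.array(p)+E[:3,3]; q=K@np.array([c[0],-c[1],-c[2]]); return q[:2]/q[2]
E
python3 - <<'E'
from h import *
a=snap('top','top0',scale=1.5); b=snap('scene','scene0',scale=1.5)
for n in (a,b): print(n['K'],n['extrinsics'].round(3), sorted(n))
s=readout.state(); print(s)
E
```

```text
pics
[[494.72774493   0.         257.88806086]
 [  0.         494.72774493 185.84138063]
 [  0.           0.           1.        ]] [[-0.004 -1.     0.006 -0.01 ]
 [ 0.998 -0.004  0.056 -0.545]
 [-0.056  0.006  0.998 -1.556]
 [ 0.     0.     0.     1.   ]] ['K', 'color', 'extrinsics']
[[365.43969002   0.         255.85761522]
 [  0.         365.43969002 193.1459078 ]
 [  0.           0.           1.        ]] [[ 0.746  0.665 -0.02  -0.397]
 [-0.49   0.569  0.66   0.146]
 [ 0.451 -0.483  0.751 -1.38 ]
 [ 0.     0.     0.     1.   ]] ['K', 'color', 'extrinsics']
{'time_s': 0.1, 'joint_positions': array([-1.24811121e+00,  2.21137627e-01,  1.52749720e+00, -2.35569761e-05,
        1.39474129e+00, -1.26093572e-01]), 'dq': array([ 0.000796  , -0.0024266 , -0.00452988, -0.00014161,  0.00191962,
        0.0009241 ]), 'joint_torque': array([ 1.84782592e-03, -4.95942807e+01, -3.88519120e+01,  7.02706771e-02,
        5.14678925e-02, -5.71667829e-05]), 'tcp_pos': array([ 0.27098216, -0.5625851 ,  0.23255236]), 'orientation': array([ 9.74929318e-01,  2.22512988e-01, -9.90506604e-05, -8.86286113e-04]), 'wrist_force': array([-0.08106325,  0.16446071, -0.54534179]), 'wrist_torque': array([-0.02214894, -0.050862  , -0.05352305]), 'gripper_force': 0.0, 'width': 0.9988072832188452}
```

View pics/top0.png

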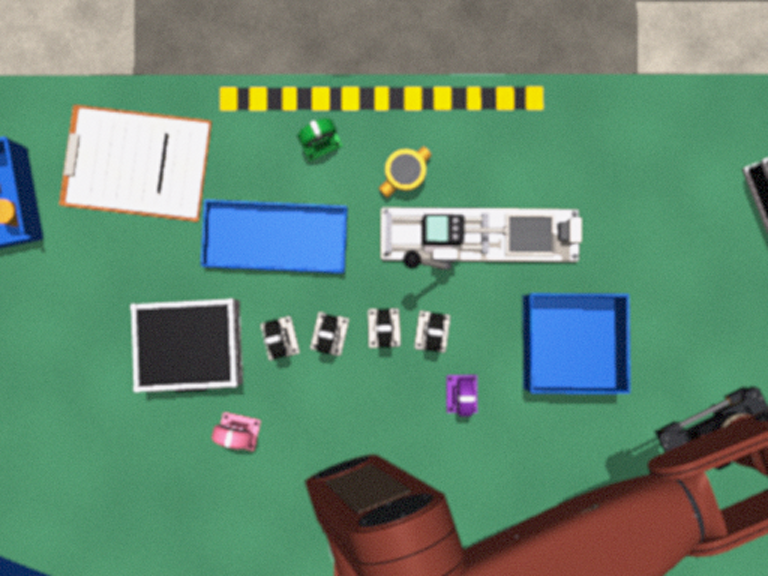

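View pics/scene0.png

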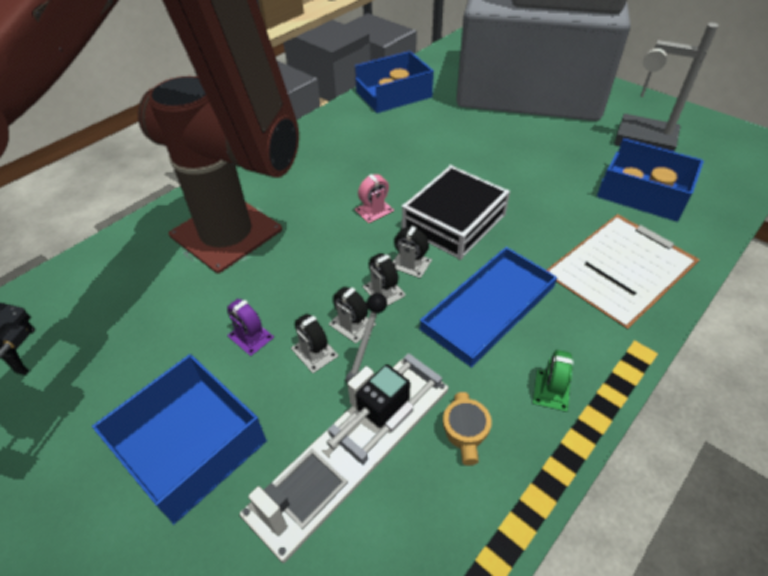

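```bash
python3 - <<'E'
from h import *
c=np.load('pics/top0.npz')['c']
cv2.imwrite('pics/c1.png',cv2.resize(c[195:255,165:315],None,fx=5.3,fy=5.3,interpolation=cv2.INTER_CUBIC))
cv2.imwrite('pics/c2.png',cv2.resize(c[125:205,245:395],None,fx=5.3,fy=5.3,interpolation=cv2.INTER_CUBIC))
E
```

```text
(no output)
```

View pics/c1.png

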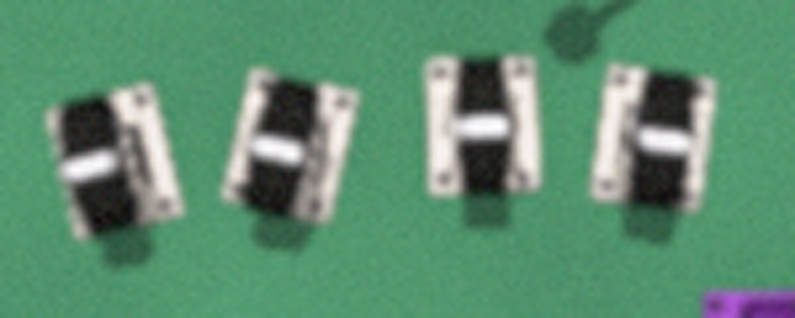

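View pics/c2.png

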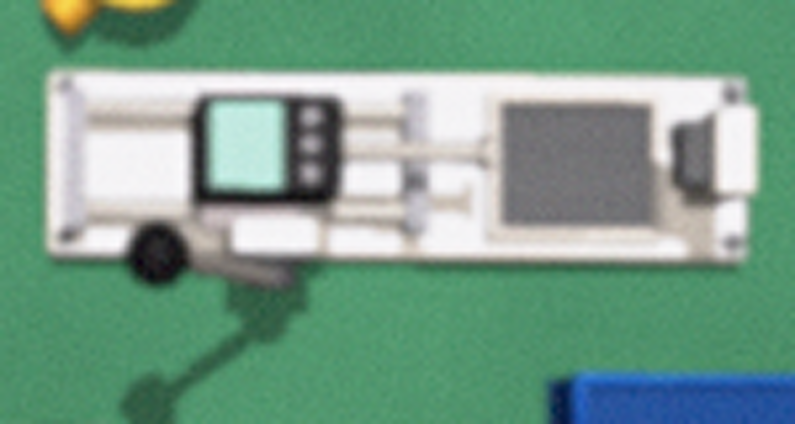

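```bash
cat > m.py <<'E'
from h import *
f1=lambda x,y:((x+.5)/5.3-.5+165,(y+.5)/5.3-.5+195)
f2=lambda x,y:((x+.5)/5.3-.5+245,(y+.5)/5.3-.5+125)
def P(f,x,y,z): return pt('top0',*f(x,y),z)
E
python3 - <<'E'
from m import *
np.set_printoptions(precision=4,suppress=True)
C=[[(48,110),(150,86),(184,214),(80,240)],[(255,68),(358,92),(327,224),(222,200)],[(425,60),(537,56),(541,190),(428,196)],[(610,64),(717,78),(700,212),(590,198)]]
S=[(90,165),(278,150),(484,128),(664,140)]
for c,s in zip(C,S):
    q=np.array([P(f1,*p,.005) for p in c]); m=q.mean(0)
    v=(q[0]+q[1]-q[2]-q[3])/2; w=(q[0]+q[3]-q[1]-q[2])/2
    print(m[:2],'len',np.linalg.norm(v),np.linalg.norm(w),'yaw',np.degrees(np.arctan2(v[1],v[0])),np.degrees(np.arctan2(-w[0],w[1])),'stripe',P(f1,*s,.105)[:2])
q=np.array([P(f2,*p,.02) for p in [(503,103),(655,103),(655,226),(503,226)]]);print('nest',q.mean(0),q)
print('knob',P(f2,158,252,.2186))
q=np.array([P(f2,*p,.0) for p in [(48,72),(748,76),(748,262),(48,262)]]);print('base',q)
T=lambda u,v,z:pt('top0',(u+.5)/1.5-.5,(v+.5)/1.5-.5,z)
print('tray',[T(*p,.035)[:2] for p in [(205,202),(347,207),(345,273),(202,267)]])
print('bin',[T(*p,.09)[:2] for p in [(525,294),(628,294),(628,392),(525,392)]])
print('meter',T(405,170,.05),'case',[T(*p,.077)[:2] for p in [(132,305),(236,299),(238,386),(135,392)]])
print('purple',T(460,395,.05))
# scene check
for n,p in [('knob',P(f2,158,252,.2186))]: print(proj('scene0',p)*1.5)
E
```

```text
[0.4212 0.2162] len 0.07983305200005779 0.06341239048091404 yaw 14.581885223849097 13.401718763149542 stripe [0.4221 0.2167]
[0.4306 0.1112] len 0.08127643196292836 0.06411529123303496 yaw -13.64928909804552 -13.193083943990631 stripe [0.43   0.1111]
[ 0.4424 -0.0043] len 0.08099135507611747 0.0676760265148417 yaw 1.2718004964834766 2.303518688304274 stripe [ 0.4419 -0.0048]
[ 0.4345 -0.1073] len 0.08115629666734295 0.06575006989620762 yaw -8.305994823710952 -7.571957502041716 stripe [ 0.4347 -0.1061]
nest [ 0.6402 -0.3173  0.02  ] [[ 0.6774 -0.2721  0.02  ]
 [ 0.6771 -0.3636  0.02  ]
 [ 0.6029 -0.3623  0.02  ]
 [ 0.6032 -0.2711  0.02  ]]
knob [ 0.5716 -0.0563  0.2186]
base [[ 0.7001  0.0013  0.    ]
 [ 0.6963 -0.4252  0.    ]
 [ 0.5826 -0.4231  0.    ]
 [ 0.5841  0.0017  0.    ]]
tray [array([0.7075, 0.3702]), array([0.696 , 0.0721]), array([0.557 , 0.0764]), array([0.5707, 0.3751])]
bin [array([ 0.5097, -0.2892]), array([ 0.5089, -0.4973]), array([ 0.3125, -0.4929]), array([ 0.3135, -0.2863])]
meter [ 0.7711 -0.0498  0.05  ] case [array([0.4909, 0.5058]), array([0.5023, 0.2954]), array([0.3269, 0.2901]), array([0.3159, 0.4971])]
purple [ 0.3041 -0.1602  0.05  ]
[376.5936 302.3191]
```

```bash
cat > plan.py <<'E'
from h import *
def plan(wps, start=None):
    """wps: (x,y,z,psi_deg,grip,maxstep_m[,nrows]) tool down; prints rows, calls of 12"""
    s=readout.state()
    p=np.array(s['tcp_pos']); q=R.from_quat(s['orientation'])
    if start is not None: p=np.array(start[:3]); q=R.from_euler('z',start[3],degrees=True)*R.from_euler('x',180,degrees=True)
    rows=[]
    for w in wps:
        tp=np.array(w[:3]); tq=R.from_euler('z',w[3],degrees=True)*R.from_euler('x',180,degrees=True)
        rv=(q.inv()*tq).as_rotvec()
        n=int(max(np.ceil(np.linalg.norm(tp-p)/w[5]-1e-6),np.ceil(np.degrees(np.linalg.norm(rv))/10.4-1e-6),1))
        if len(w)>6: n=max(n,w[6])
        p0=p.copy()
        for i in range(n):
            nd=3 if i==n-1 else 2
            d=q.inv().apply(p0+(tp-p0)*(i+1)/n-p)/.15; d=np.round(d,nd)
            t=(q.inv()*tq).as_rotvec()/(n-i)/np.radians(45); t=np.round(t,3)
            p=p+q.apply(d*.15); q=q*R.from_rotvec(t*np.radians(45))
            rows.append([w[4]]+[float(v)+0. for v in d]+[float(v)+0. for v in t])
        rows.append('--')
    k=0;out=[]
    for x in rows:
        if x=='--': print('  --'); continue
        print('[%g,%g,%g,%g,%g,%g,%g],'%tuple(x)); k+=1
    print(k,'rows; end',p.round(4))
def st():
    s=readout.state(); q=R.from_quat(s['orientation']); xa=q.apply([1,0,0])
    print('t',round(s['time_s'],2),'p',s['tcp_pos'].round(4),'psi',np.degrees(np.arctan2(xa[1],xa[0])).round(2),'F',s['wrist_force'].round(2),'w',round(s['width'],3),'gf',round(s['gripper_force'],1),'j',s['joint_positions'].round(2))
E
python3 - <<'E'
from plan import *
a=np.radians(-8);u=np.array([np.cos(a),np.sin(a)]);c=np.array([.4345,-.1067])
A=c+.036*u;B=c-.06*u
plan([(*A,.18,-8,0,.055),(*A,.1145,-8,0,.035),(*B,.1145,-8,0,.033),(*(B-.005*u),.15,-8,0,.04)])
E
```

```text
[0,0.25,-0.21,0.04,0,0,0.075],
[0,0.24,-0.23,0.03,0,0,0.075],
[0,0.22,-0.24,0.04,0,0,0.075],
[0,0.21,-0.26,0.03,0,0,0.075],
[0,0.19,-0.26,0.04,0,0,0.075],
[0,0.18,-0.28,0.03,0,0,0.075],
[0,0.16,-0.28,0.04,-0.001,0,0.075],
[0,0.14,-0.3,0.03,0,0,0.075],
[0,0.13,-0.3,0.04,-0.001,0,0.075],
[0,0.108,-0.314,0.034,0,0.001,0.074],
  --
[0,0,0,0.22,0,0,0],
[0,0,0,0.216,0,0,0],
  --
[0,-0.21,0,0,0,0,0],
[0,-0.22,0,0,0,0,0],
[0,-0.21,0,0,0,0,0],
  --
[0,-0.034,0,-0.236,0,0,0],
  --
16 rows; end [ 0.3701 -0.0976  0.1499]
```

play_rows --pt "0 0.25 -0.21 0.04 0 0 0.075" --pt "0 0.24 -0.23 0.03 0 0 0.075" --pt "0 0.22 -0.24 0.04 0 0 0.075" --pt "0 0.21 -0.26 0.03 0 0 0.075" --pt "0 0.19 -0.26 0.04 0 0 0.075" --pt "0 0.18 -0.28 0.03 0 0 0.075" --pt "0 0.16 -0.28 0.04 0 0 0.075" --pt "0 0.14 -0.3 0.03 0 0 0.075" --pt "0 0.13 -0.3 0.04 0 0 0.075" --pt "0 0.108 -0.314 0.034 0 0 0.074" --pt "0 0 0 0.2 0 0 0" --pt "0 0 0 0 0 0 0"

```text
time_s: 1.6
tcp_pos: [0.4684, -0.1108, 0.1479]
orientation: [0.998, -0.069, -0.003, -0.001]
wrist_force: [-0.5, -0.0, 0.3]
width: 0.004
gripper_force: 0.0
```

```bash
python3 - <<'E'
from plan import *
st()
a=np.radians(-8);u=np.array([np.cos(a),np.sin(a)]);c=np.array([.4345,-.1067])
A=c+.036*u;B=c-.06*u
plan([(*A,.1145,-8,0,.035),(*A,.1145,-8,0,.035),(*B,.1145,-8,0,.033),(*(B-.005*u),.15,-8,0,.04)])
E
```

```text
t 1.6 p [ 0.4684 -0.1108  0.1479] psi -7.9 F [-0.55 -0.01  0.28] w 0.004 gf 0.0 j [-0.4  -0.04  1.97 -0.    1.22  1.31]
[0,0.014,0.005,0.223,-0.002,0.007,0.002],
  --
[0,0,0,0,0,0,0],
  --
[0,-0.21,0,0,0,0,0],
[0,-0.22,0,0,0,0,0],
[0,-0.21,0,0,0,0,0],
  --
[0,-0.034,0,-0.237,0,0,0],
  --
6 rows; end [ 0.3701 -0.0977  0.1501]
```

play_rows --pt "0 0.014 0.005 0.22 0 0 0" --pt "0 0 0 0 0 0 0" --pt "0 0 0 0 0 0 0"

```text
time_s: 1.98
tcp_pos: [0.4727, -0.114, 0.1187]
orientation: [0.998, -0.07, 0.0, 0.0]
wrist_force: [-0.2, 0.1, 0.3]
width: 0.005
gripper_force: 0.0
```

play_rows --pt "0 0 0 0 0 0 0" --pt "0 0 0 0 0 0 0" --pt "0 0 0 0 0 0 0"

```text
time_s: 2.35
tcp_pos: [0.4726, -0.1134, 0.118]
orientation: [0.998, -0.07, 0.0, 0.0]
wrist_force: [0.5, 0.4, -0.2]
width: 0.005
gripper_force: 0.0
```

```bash
python3 - <<'E'
from plan import *
st()
i=snap('scene','s1'); st()
j=snap('wrist','w1'); print(j['tool_from_camera'].round(3),j['K'].round(1)); st()
a=i['color'][:,:,::-1][130:270,140:330]; cv2.imwrite('pics/v1.png',np.hstack([cv2.resize(a,None,fx=2,fy=2),cv2.resize(j['color'][:,:,::-1],(373,280))]))
E
```

```text
t 2.35 p [ 0.4726 -0.1134  0.118 ] psi -7.99 F [ 0.5   0.41 -0.2 ] w 0.005 gf 0.0 j [-0.4   0.    1.99  0.    1.15  1.31]
t 2.4 p [ 0.4725 -0.1133  0.1178] psi -7.99 F [ 0.48  0.26 -0.18] w 0.01 gf 0.0 j [-0.4   0.    1.99 -0.    1.15  1.31]
[[ 0.     0.97   0.245  0.067]
 [ 1.    -0.001  0.001 -0.001]
 [ 0.001  0.245 -0.97  -0.152]
 [ 0.     0.     0.     1.   ]] [[297.3   0.  253.9]
 [  0.  297.3 183.9]
 [  0.    0.    1. ]]
t 2.45 p [ 0.4724 -0.1133  0.1177] psi -7.99 F [ 0.38 -0.19  0.55] w 0.002 gf 0.0 j [-0.4   0.    1.99  0.    1.15  1.31]
```

View pics/v1.png

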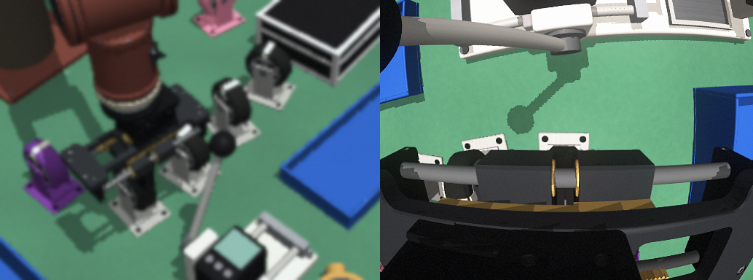

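play_rows --pt "0 -0.014 0 0.022 0 0 0" --pt "0 -0.21 0 0 0 0 0" --pt "0 -0.22 0 0 0 0 0" --pt "0 -0.21 0 0 0 0 0" --pt "0 -0.04 0 -0.2 0 0 0"

```text
time_s: 3.08
tcp_pos: [0.3654, -0.0972, 0.1414]
orientation: [0.998, -0.07, -0.003, -0.001]
wrist_force: [0.3, 0.1, 0.9]
width: 0.005
gripper_force: 0.0
```

```bash
cat > look.py <<'E'
from plan import *
def look(tag,n=5,crop=(140,130,330,270)):
    st(); T=[];W=[]
    for k in range(n):
        x0,y0,x1,y1=crop
        T.append(read_camera('scene')['color'][y0:y1,x0:x1,::-1]); W.append(read_camera('wrist')['color'][:260,:,::-1])
    for nm,L in (('scene',T),('wrist',W)):
        d=[np.abs(cv2.GaussianBlur(a,(3,3),0).astype(int)-cv2.GaussianBlur(b,(3,3),0)).sum(2) for a,b in zip(L,L[1:])]
        print(nm,[(int((x>60).sum()),tuple(int(v) for v in np.median(np.argwhere(x>60),0)) if (x>60).any() else None) for x in d])
    np.savez('pics/L'+tag+'.npz',T=T,W=W); st()
E
python3 -c "
from look import *
look('D')"
```

```text
t 3.08 p [ 0.3654 -0.0972  0.1414] psi -8.01 F [0.27 0.06 0.95] w 0.005 gf 0.0 j [-0.47 -0.32  2.22 -0.    1.24  1.24]
scene [(30, (18, 43)), (44, (102, 69)), (75, (100, 72)), (126, (96, 73))]
wrist [(7657, (136, 147)), (6970, (117, 228)), (3227, (114, 240)), (928, (71, 253))]
t 3.58 p [ 0.369  -0.0986  0.1434] psi -7.98 F [-0.36  0.2  -0.95] w 0.004 gf 0.0 j [-0.47 -0.31  2.21  0.    1.24  1.24]
```

```bash
cat > mont.py <<'E'
import numpy as np,cv2,sys
d=np.load('pics/L%s.npz'%sys.argv[1]); T,W=d['T'],d['W']
r=lambda L,h:np.hstack([cv2.resize(a,(160,h)) for a in L[:5]])
cv2.imwrite('pics/M%s.png'%sys.argv[1],np.vstack([r(T,118),r([w[:,100:400] for w in W],139)]))
E
python3 mont.py D
```

```text
(no output)
```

View pics/MD.png

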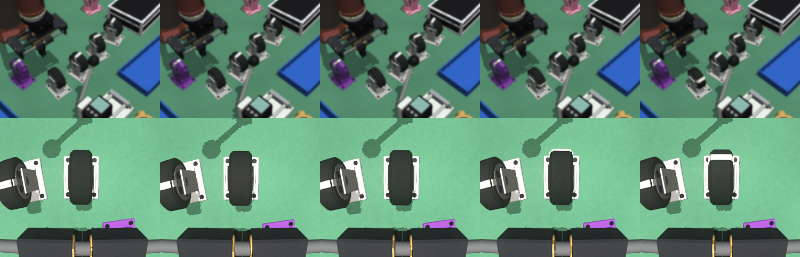

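```bash
python3 - <<'E'
from plan import *
a=np.radians(1.8);u=np.array([np.cos(a),np.sin(a)]);c=np.array([.442,-.0045])
A=c+.034*u;B=c-.06*u
plan([(*A,.155,1.8,0,.05),(*A,.1142,1.8,0,.035),(*B,.1142,1.8,0,.032),(*(B-.005*u),.145,1.8,0,.04)],start=(.369,-.0986,.1436,-8))
E
```

```text
[0,0.21,-0.24,-0.03,0,0,-0.073],
[0,0.22,-0.23,-0.02,0,0,-0.072],
[0,0.228,-0.221,-0.026,0,0,-0.073],
  --
[0,0,0,0.14,0,0,0],
[0,0,0,0.132,0,0,0],
  --
[0,-0.21,0,0,0,0,0],
[0,-0.21,0,0,0,0,0],
[0,-0.207,0,0,0,0,0],
  --
[0,-0.033,0,-0.205,0,0,0],
  --
9 rows; end [ 0.377  -0.0065  0.145 ]
```

play_rows --pt "0 0.21 -0.24 -0.03 0 0 -0.073" --pt "0 0.22 -0.23 -0.02 0 0 -0.072" --pt "0 0.228 -0.22 -0.026 0 0 -0.073" --pt "0 0 0 0.14 0 0 0" --pt "0 0 0 0.132 0 0 0" --pt "0 0 0 0 0 0 0" --pt "0 0 0 0 0 0 0" --pt "0 0 0 0 0 0 0" --pt "0 -0.21 0 0 0 0 0" --pt "0 -0.21 0 0 0 0 0" --pt "0 -0.21 0 0 0 0 0" --pt "0 -0.03 0 -0.2 0 0 0"

```text
time_s: 5.08
tcp_pos: [0.3738, -0.0064, 0.1431]
orientation: [1.0, 0.016, -0.002, -0.001]
wrist_force: [0.4, 0.1, -0.3]
width: 0.007
gripper_force: 0.0
```

```bash
python3 - <<'E'
from look import *
look('C')
b=np.radians(-13.4);u=np.array([np.cos(b),np.sin(b)]);c=np.array([.430,.111])
A=c+.034*u;B=c-.06*u
s=readout.state()['tcp_pos']
plan([(*A,.155,-13.4,0,.05),(*A,.1142,-13.4,0,.035),(*B,.1142,-13.4,0,.032),(*(B-.005*u),.145,-13.4,0,.04)],start=(.377,-.0065,.145,1.8))
E
python3 mont.py C
```

```text
t 5.08 p [ 0.3738 -0.0064  0.1431] psi 1.78 F [ 0.36  0.1  -0.27] w 0.007 gf 0.0 j [-0.23 -0.33  2.23 -0.    1.25  1.31]
scene [(211, (20, 71)), (101, (96, 73)), (110, (95, 74)), (126, (92, 76))]
wrist [(8268, (131, 220)), (10933, (111, 263)), (6492, (106, 275)), (1152, (90, 346))]
t 5.58 p [ 0.377  -0.0068  0.1441] psi 1.82 F [0.28 1.29 0.25] w 0.008 gf 0.0 j [-0.23 -0.33  2.23 -0.    1.25  1.31]
[0,0.2,-0.24,-0.02,0,0,0.113],
[0,0.18,-0.25,-0.02,0,0,0.112],
[0,0.15,-0.27,-0.027,0,0,0.113],
  --
[0,0,0,0.14,0,0,0],
[0,0,0,0.132,0,0,0],
  --
[0,-0.21,0,0,0,0,0],
[0,-0.21,0,0,0,0,0],
[0,-0.207,0,0,0,0,0],
  --
[0,-0.033,0,-0.205,0,0,0],
  --
9 rows; end [0.3668 0.1261 0.145 ]
```

View pics/MC.png

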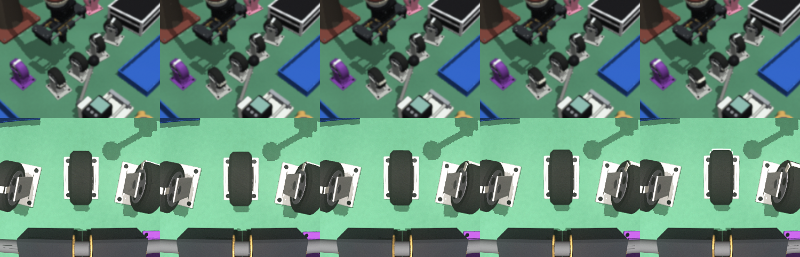

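```bash
python3 - <<'E'
from h import *
W=[]
for k in range(4): W.append(read_camera('wrist')['color'][:260,100:400,::-1])
np.save('pics/Cx.npy',W)
E
```

play_rows --pt "0 0.2 -0.24 -0.02 0 0 0.113" --pt "0 0.18 -0.25 -0.02 0 0 0.112" --pt "0 0.15 -0.27 -0.027 0 0 0.113" --pt "0 0 0 0.14 0 0 0" --pt "0 0 0 0.132 0 0 0" --pt "0 0 0 0 0 0 0" --pt "0 0 0 0 0 0 0" --pt "0 0 0 0 0 0 0" --pt "0 -0.21 0 0 0 0 0" --pt "0 -0.21 0 0 0 0 0" --pt "0 -0.21 0 0 0 0 0" --pt "0 -0.03 0 -0.2 0 0 0"

```text
time_s: 7.28
tcp_pos: [0.3635, 0.1257, 0.1425]
orientation: [0.993, -0.116, -0.002, 0.0]
wrist_force: [1.4, 1.0, 0.1]
width: 0.009
gripper_force: 0.0
```

```bash
python3 - <<'E'
from look import *
look('B',7)
b=np.radians(14);u=np.array([np.cos(b),np.sin(b)]);c=np.array([.4217,.2165])
A=c+.034*u;B=c-.06*u
plan([(*A,.155,14,0,.05),(*A,.1142,14,0,.035),(*B,.1142,14,0,.032),(*(B-.005*u),.145,14,0,.04)],start=(.3668,.1261,.145,-13.4))
E
```

```text
t 7.28 p [0.3635 0.1257 0.1425] psi -13.36 F [1.38 0.98 0.12] w 0.009 gf 0.0 j [ 0.13 -0.3   2.21  0.    1.24  1.93]
scene [(203, (16, 98)), (23, (18, 83)), (2, (15, 107)), (0, None), (0, None), (0, None)]
wrist [(11276, (133, 170)), (13867, (117, 162)), (8063, (114, 154)), (690, (126, 154)), (232, (145, 104)), (590, (152, 100))]
t 7.97 p [0.3669 0.1256 0.1437] psi -13.4 F [-0.09 -0.13  0.05] w 0.007 gf 0.0 j [ 0.13 -0.3   2.2  -0.    1.24  1.93]
[0,0.14,-0.26,-0.02,0,0,-0.203],
[0,0.18,-0.23,-0.02,0,0,-0.203],
[0,0.211,-0.204,-0.027,0,0,-0.203],
  --
[0,0,0,0.14,0,0,0],
[0,0,0,0.132,0,0,0],
  --
[0,-0.21,0,0,0,0,0],
[0,-0.21,0,0,0,0,0],
[0,-0.207,0,0,0,0,0],
  --
[0,-0.033,0,-0.205,0,0,0],
  --
9 rows; end [0.3586 0.2008 0.145 ]
```

play_rows --pt "0 0.14 -0.26 -0.02 0 0 -0.203" --pt "0 0.18 -0.23 -0.02 0 0 -0.203" --pt "0 0.21 -0.204 -0.027 0 0 -0.203" --pt "0 0 0 0.14 0 0 0" --pt "0 0 0 0.132 0 0 0" --pt "0 0 0 0 0 0 0" --pt "0 0 0 0 0 0 0" --pt "0 0 0 0 0 0 0" --pt "0 -0.21 0 0 0 0 0" --pt "0 -0.21 0 0 0 0 0" --pt "0 -0.21 0 0 0 0 0" --pt "0 -0.03 0 -0.2 0 0 0"

```text
time_s: 9.48
tcp_pos: [0.3552, 0.1993, 0.1416]
orientation: [0.993, 0.122, -0.003, 0.0]
wrist_force: [1.2, 0.7, 0.8]
width: 0.006
gripper_force: 0.0
```

```bash
python3 - <<'E'
from look import *
look('A',7)
r=lambda L:np.hstack([cv2.resize(a[:,:300],(160,139)) for a in L])
B=np.load('pics/LB.npz')['W'][2:,:,100:400];A=np.load('pics/LA.npz')['W'][2:,:,100:400];C=list(np.load('pics/Cx.npy'))
cv2.imwrite('pics/MABC.png',np.vstack([r(C+[C[-1]*0]),r(B),r(A)]))
E
```

```text
t 9.47 p [0.3552 0.1993 0.1416] psi 14.03 F [1.15 0.69 0.8 ] w 0.006 gf 0.0 j [ 0.32 -0.23  2.16  0.    1.22  1.64]
scene [(133, (8, 106)), (42, (13, 114)), (41, (38, 140)), (64, (35, 142)), (101, (31, 141)), (113, (27, 138))]
wrist [(10151, (130, 275)), (13379, (90, 173)), (7059, (107, 227)), (967, (66, 248)), (1252, (77, 249)), (1913, (100, 248))]
t 10.18 p [0.3586 0.2003 0.1429] psi 14.01 F [ 0.05 -0.77  0.36] w 0.005 gf 0.0 j [ 0.32 -0.23  2.15  0.    1.22  1.64]
```

View pics/MABC.png

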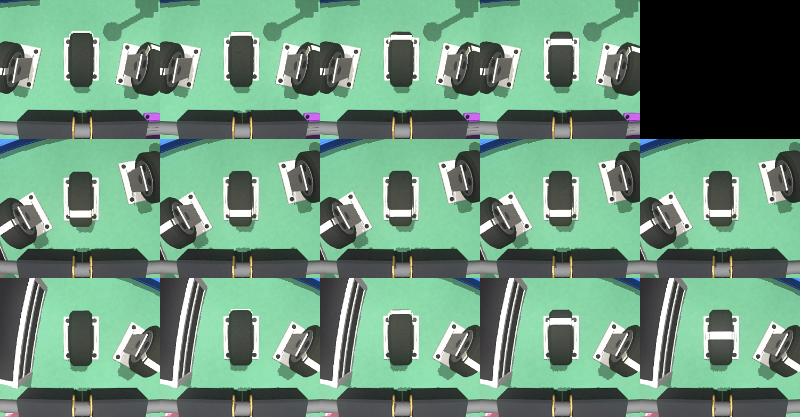

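```bash
cat >> plan.py <<'E'
def fish(p,u,v,z,tp=None,q=None):
    """wrist pixel -> world at height z"""
    d=np.load('pics/%s.npz'%p); K,E=d['K'],d['E']
    x=(u-K[0,2])/K[0,0]; y=(v-K[1,2])/K[1,1]; t=np.hypot(x,y); k=np.sin(t)/max(t,1e-9)
    ray=np.array([x*k,-y*k,-np.cos(t)])
    Rw=R.from_quat(d['q']) ; o=d['tp']+Rw.apply(E[:3,3]); w=Rw.apply(E[:3,:3]@ray)
    return o+w*(z-o[2])/w[2]
def wsnap(out):
    s=readout.state(); im=read_camera('wrist')
    np.savez('pics/'+out+'.npz',K=im['K'],E=im['tool_from_camera'],c=im['color'][:,:,::-1],q=s['orientation'],tp=s['tcp_pos'])
    return im['color'][:,:,::-1]
E
python3 - <<'E'
from plan import *
plan([(.375,.10,.2,0,75,.05),(.375,-.0985,.2,-8,75,.05)],start=(.3586,.2003,.1437,14))
E
```

```text
[75,-0.02,0.23,-0.13,0,0,0.104],
[75,0,0.22,-0.12,0,0,0.104],
[75,0.019,0.226,-0.125,0,0,0.103],
  --
[75,0,0.33,0,0,0,0.044],
[75,0.01,0.33,0,0,0,0.045],
[75,0.02,0.33,0,0,0,0.044],
[75,0.039,0.33,0,0,0,0.045],
  --
7 rows; end [ 0.375  -0.0985  0.2   ]
```

play_rows --pt "75 -0.02 0.23 -0.13 0 0 0.104" --pt "75 0 0.22 -0.12 0 0 0.104" --pt "75 0.019 0.226 -0.125 0 0 0.103" --pt "75 0 0.33 0 0 0 0.044" --pt "75 0.01 0.33 0 0 0 0.045" --pt "75 0.02 0.33 0 0 0 0.044" --pt "75 0.04 0.33 0 0 0 0.045" --pt "75 0 0 0 0 0 0" --pt "75 0 0 0 0 0 0" --pt "75 0 0 0 0 0 0"

```text
time_s: 11.42
tcp_pos: [0.3753, -0.0972, 0.1993]
orientation: [0.998, -0.069, -0.0, -0.0]
wrist_force: [0.0, 0.1, -0.3]
width: 0.751
gripper_force: 0.0
```

```bash
python3 - <<'E'
from plan import *
st(); c=wsnap('wD'); st()
# white plate segmentation
hsv=cv2.cvtColor(c,cv2.COLOR_BGR2HSV)
cv2.imwrite('pics/wD.png',cv2.resize(c,None,fx=1.5,fy=1.5,interpolation=cv2.INTER_CUBIC))
E
```

```text
t 11.43 p [ 0.3753 -0.0972  0.1993] psi -7.88 F [ 0.01  0.12 -0.31] w 0.751 gf 0.0 j [-0.46 -0.36  2.14  0.    1.36  1.25]
t 11.47 p [ 0.3754 -0.0972  0.1994] psi -7.86 F [-0.1  -1.15  0.02] w 0.747 gf 0.0 j [-0.46 -0.36  2.14  0.    1.36  1.25]
```

View pics/wD.png

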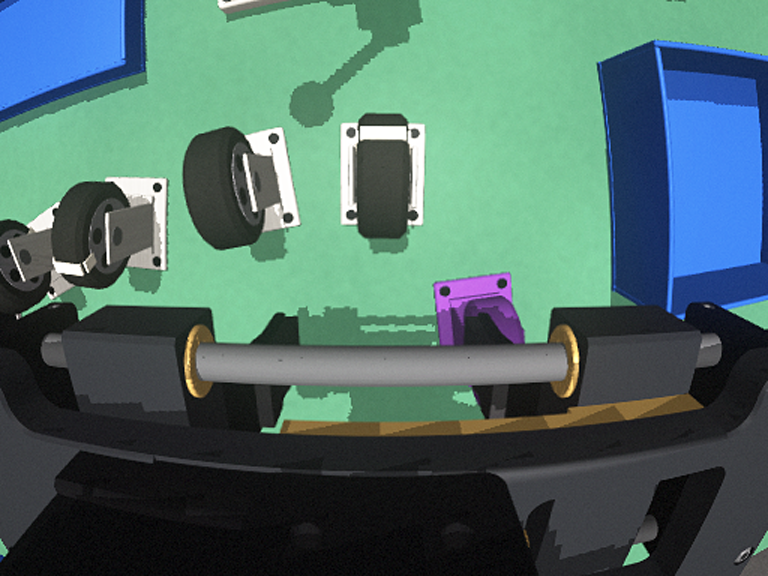

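```bash
python3 - <<'E'
from plan import *
g=lambda u,v:fish('wD',(u+.5)/1.5-.5,(v+.5)/1.5-.5,.005)
q=np.array([g(*p) for p in [(342,124),(424.5,124),(425.5,225),(341,223.5)]])
m=q.mean(0);v=(q[0]+q[1]-q[2]-q[3])/2;w=(q[0]+q[3]-q[1]-q[2])/2
print(m,np.linalg.norm(v),np.linalg.norm(w),np.degrees([np.arctan2(v[1],v[0]),np.arctan2(-w[0],w[1])]))
print('C right corners',g(283,128),g(299,226),'B',g(166,179),g(167,269))
x,y=.4345,-.1067
n=(.640,-.317)
plan([(x,y,.155,-8,75,.05),(x,y,.054,-8,75,.03)])
plan([(x,y,.17,-8,55,.03),(x+.01,-.2,.19,30,55,.04),(.56,-.317,.19,89.7,55,.04),(*n,.15,89.7,55,.04),(*n,.095,89.7,55,.03),(*n,.0765,89.7,55,.01)],start=(x,y,.054,-8))
E
```

```text
[ 0.43508084 -0.10592173  0.005     ] 0.07835909564368677 0.06471225361653682 [-7.82441882 -8.34002034]
C right corners [ 0.48296665 -0.0338997   0.005     ] [ 0.4043137  -0.03446836  0.005     ] B [0.46226523 0.0732206  0.005     ] [0.38652299 0.08947749 0.005     ]
[75,0.2,0,0.15,0,0,0.002],
[75,0.199,0.009,0.146,0,0,0.001],
  --
[75,0,0,0.17,0,0,0],
[75,0,0,0.17,0,0,0],
[75,0,0,0.16,0,0,0],
[75,0,0,0.173,0,0,0],
  --
6 rows; end [ 0.4344 -0.1067  0.054 ]
[55,0,0,-0.19,0,0,0],
[55,0,0,-0.2,0,0,0],
[55,0,0,-0.19,0,0,0],
[55,0,0,-0.193,0,0,0],
  --
[55,0.04,0.15,-0.03,0,0,-0.211],
[55,0.01,0.16,-0.04,0,0,-0.211],
[55,-0.01,0.15,-0.03,0,0,-0.211],
[55,-0.042,0.154,-0.034,0,0,-0.211],
  --
[55,0.05,0.18,0,0,0,-0.221],
[55,0.01,0.18,0,0,0,-0.221],
[55,-0.01,0.18,0,0,0,-0.221],
[55,-0.05,0.18,0,0,0,-0.221],
[55,-0.08,0.16,0,0,0,-0.222],
[55,-0.105,0.151,0,0,0,-0.221],
  --
[55,0,0.18,0.09,0,0,0],
[55,0,0.18,0.09,0,0,0],
[55,0.003,0.173,0.087,0,0,0],
  --
[55,0,0,0.18,0,0,0],
[55,0,0,0.187,0,0,0],
  --
[55,0,0,0.06,0,0,0],
[55,0,0,0.063,0,0,0],
  --
21 rows; end [ 0.64   -0.317   0.0765]
```

play_rows --pt "75 0.2 0 0.15 0 0 0" --pt "75 0.2 0.006 0.146 0 0 0" --pt "75 0 0 0.17 0 0 0" --pt "75 0 0 0.17 0 0 0" --pt "75 0 0 0.16 0 0 0" --pt "75 0 0 0.17 0 0 0" --pt "75 0 0 0 0 0 0" --pt "75 0 0 0 0 0 0" --pt "0 0 0 0 0 0 0" --pt "0 0 0 0 0 0 0" --pt "0 0 0 0 0 0 0" --pt "0 0 0 0 0 0 0" --force 30

```text
time_s: 12.98
tcp_pos: [0.4349, -0.1074, 0.0551]
orientation: [0.998, -0.07, 0.0, -0.0]
wrist_force: [-0.1, 3.3, 4.7]
width: 0.483
gripper_force: 30.0
```

play_rows --pt "0 0 0 -0.19 0 0 0" --pt "0 0 0 -0.2 0 0 0" --pt "0 0 0 -0.19 0 0 0" --pt "0 0 0 -0.193 0 0 0" --pt "0 0.04 0.15 -0.03 0 0 -0.211" --pt "0 0.01 0.16 -0.04 0 0 -0.211" --pt "0 -0.01 0.15 -0.03 0 0 -0.211" --pt "0 -0.042 0.154 -0.034 0 0 -0.211" --pt "0 0.05 0.18 0 0 0 -0.221" --pt "0 0.01 0.18 0 0 0 -0.221" --pt "0 -0.01 0.18 0 0 0 -0.221" --pt "0 -0.05 0.18 0 0 0 -0.221"

```text
time_s: 14.48
tcp_pos: [0.522, -0.2792, 0.1891]
orientation: [0.819, 0.574, -0.001, -0.001]
wrist_force: [0.5, 0.6, -3.3]
width: 0.482
gripper_force: 30.0
```

play_rows --pt "0 -0.08 0.16 0 0 0 -0.222" --pt "0 -0.105 0.151 0 0 0 -0.221" --pt "0 0 0.18 0.03 0 0 0" --pt "0 0 0.18 0.03 0 0 0" --pt "0 0 0.17 0.03 0 0 0" --pt "0 0 0 0 0 0 0" --pt "0 0 0 0 0 0 0" --pt "0 0 0 0 0 0 0"

```text
time_s: 15.48
tcp_pos: [0.6387, -0.3186, 0.1769]
orientation: [0.709, 0.705, -0.0, -0.0]
wrist_force: [0.6, 0.1, -3.1]
width: 0.477
gripper_force: 30.0
```

```bash
python3 - <<'E'
from plan import *
st()
n=(.640,-.317)
plan([(*n,.15,89.7,0,.04),(*n,.105,89.7,0,.03),(*n,.0765,89.7,0,.015)])
c=wsnap('wN'); cv2.imwrite('pics/wN.png',c)
E
```

```text
t 15.47 p [ 0.6387 -0.3186  0.1769] psi 89.67 F [ 0.58  0.08 -3.12] w 0.477 gf 30.0 j [-0.57  0.47  1.32 -0.    1.35 -0.57]
[0,0.01,0.008,0.18,-0.001,0,-0.001],
  --
[0,0,0,0.15,0,0,0],
[0,0,0.001,0.15,0,0,0],
  --
[0,0,0,0.09,0,0,0],
[0,0,0,0.1,0,0,0],
  --
5 rows; end [ 0.6401 -0.317   0.0764]
```

View pics/wN.png

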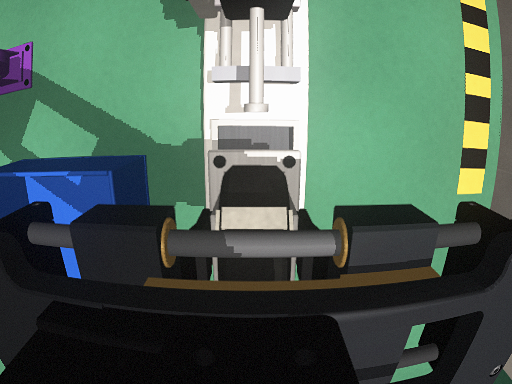

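```bash
python3 - <<'E'
from plan import *
print('plate',[fish('wN',u,v,.127).round(4) for u,v in [(209,152),(302,152)]],'holes',[fish('wN',u,v,.127).round(4) for u,v in [(219,162),(289,162)]])
print('rim out',[fish('wN',u,v,.028).round(4) for u,v in [(211,120),(303,119.5)]],'pocket floor',[fish('wN',u,v,.028).round(4) for u,v in [(217,126),(299,126)]])
print('plunger',fish('wN',257,107,.085))
E
```

```text
plate [array([ 0.6084, -0.2791,  0.127 ]), array([ 0.6726, -0.2794,  0.127 ])] holes [array([ 0.6152, -0.2862,  0.127 ]), array([ 0.6636, -0.2864,  0.127 ])]
rim out [array([ 0.5961, -0.2601,  0.028 ]), array([ 0.6892, -0.2599,  0.028 ])] pocket floor [array([ 0.6021, -0.2663,  0.028 ]), array([ 0.6852, -0.2666,  0.028 ])]
plunger [ 0.64205831 -0.24824865  0.085     ]
```

```bash
python3 - <<'E'
from m import *
for z in (.085,.095,.105): print(z,P(f2,492,150,z).round(4),P(f2,674,150,z).round(4))
print(P(f2,488,95,.028),P(f2,665,240,.028))
from plan import plan
n=(.641,-.3145)
plan([(*n,.15,89.7,0,.04),(*n,.105,89.7,0,.03),(*n,.0775,89.7,0,.015)])
E
```

```text
0.085 [ 0.641  -0.2542  0.085 ] [ 0.6407 -0.359   0.085 ]
0.095 [ 0.6398 -0.2525  0.095 ] [ 0.6395 -0.3567  0.095 ]
0.105 [ 0.6386 -0.2508  0.105 ] [ 0.6382 -0.3543  0.105 ]
[ 0.68111594 -0.26180279  0.028     ] [ 0.59374879 -0.36632889  0.028     ]
[0,0.027,0.014,0.182,0,0,-0.001],
  --
[0,0,0,0.15,0,0,0],
[0,0,0,0.15,0,0,0],
  --
[0,0,0,0.09,0,0,0],
[0,0.001,0,0.093,0,0,0],
  --
5 rows; end [ 0.641  -0.3144  0.0775]
```

play_rows --pt "0 0.027 0.014 0.182 0 0 0" --pt "0 0 0 0.15 0 0 0" --pt "0 0 0 0.15 0 0 0" --pt "0 0 0 0 0 0 0" --pt "0 0 0 0 0 0 0" --pt "0 0 0 0.08 0 0 0" --pt "0 0 0 0.07 0 0 0" --pt "0 0 0 0.035 0 0 0" --pt "0 0 0 0 0 0 0" --pt "0 0 0 0 0 0 0"

```text
time_s: 16.77
tcp_pos: [0.6419, -0.3144, 0.0773]
orientation: [0.709, 0.705, 0.0, 0.0]
wrist_force: [0.0, 0.0, -3.0]
width: 0.484
gripper_force: 30.0
```

play_rows --pt "0 0 0 0.016 0 0 0" --pt "0 0 0 0 0 0 0" --pt "0 0 0 0 0 0 0"

```text
time_s: 17.15
tcp_pos: [0.6422, -0.3147, 0.0752]
orientation: [0.709, 0.705, 0.0, 0.001]
wrist_force: [0.8, -1.1, -2.5]
width: 0.48
gripper_force: 30.0
```

play_rows --pt "75 0 0 0 0 0 0" --pt "75 0 0 0 0 0 0" --pt "75 0 0 0 0 0 0" --pt "75 0 0 -0.2 0 0 0" --pt "75 0 0 -0.3 0 0 0" --pt "75 0 0 -0.3 0 0 0" --pt "75 -0.27 0 -0.2 0 0 0" --pt "0 -0.27 0 0 0 0 0" --pt "0 -0.13 0 0 0 0 0" --pt "0 0 0 0 0 0 0" --pt "0 0 0 0 0 0 0"

```text
time_s: 18.52
tcp_pos: [0.6412, -0.4133, 0.2235]
orientation: [0.709, 0.706, 0.0, -0.001]
wrist_force: [-0.2, 0.7, 0.5]
width: 0.379
gripper_force: 0.0
```

```bash
python3 - <<'E'
from plan import *
st()
c=wsnap('wN2'); b=snap('scene','sN')['color'][:,:,::-1]
cv2.imwrite('pics/wN2.png',np.hstack([c[:270,100:420],cv2.resize(b[200:380,150:310],(320,360))[:270]]))
E
```

```text
t 18.52 p [ 0.6412 -0.4133  0.2235] psi 89.75 F [-0.19  0.73  0.51] w 0.379 gf 0.0 j [-0.68  0.56  1.1   0.    1.48 -0.67]
```

View pics/wN2.png

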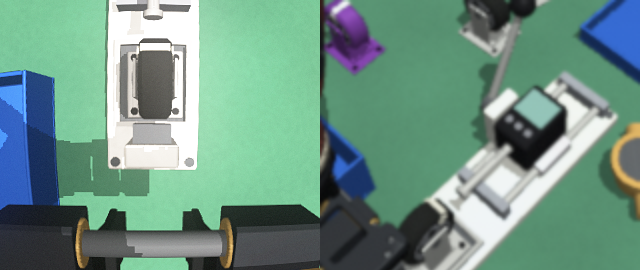

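```bash
python3 - <<'E'
from plan import *
k=(.5716,-.0563)
plan([(.635,-.38,.28,89.7,75,.05),(*k,.28,89.7,75,.052),(*k,.2106,89.7,75,.03)],start=(.6412,-.4133,.2245,89.75))
y0=-.0563-.165*np.sin(.45); f=lambda t:(k[0],y0+.165*np.sin(.45-t),.07+.165*np.cos(.45-t)-.008,89.7,0,.2)
plan([f(t) for t in np.linspace(0,.9,9)[1:]],start=f(0))
print('return')
plan([f(t) for t in np.linspace(.9,-.01,17)[1:]],start=f(.9))
E
```

```text
[75,0.11,-0.02,-0.19,0,0,0.001],
[75,0.112,-0.022,-0.18,0,0,0],
  --
[75,0.31,-0.06,0,0,0,0],
[75,0.31,-0.06,0,0,0,0],
[75,0.3,-0.07,0,0,0,0],
[75,0.31,-0.06,0,0,0,0],
[75,0.31,-0.06,0,0,0,0],
[75,0.31,-0.06,0,0,0,0],
[75,0.306,-0.064,0,0,0,0],
  --
[75,0,0,0.15,0,0,0],
[75,0,0,0.16,0,0,0],
[75,0,0,0.153,0,0,0],
  --
12 rows; end [ 0.5716 -0.0562  0.2106]
[0,-0.114,0.001,-0.047,0,0,0],
  --
[0,-0.119,0,-0.035,0,0,0],
  --
[0,-0.122,0.001,-0.021,0,0,0],
  --
[0,-0.123,0.001,-0.007,0,0,0],
  --
[0,-0.124,0,0.007,0,0,0],
  --
[0,-0.122,0.001,0.021,0,0,0],
  --
[0,-0.119,0,0.035,0,0,0],
  --
[0,-0.114,0.001,0.047,0,0,0],
  --
8 rows; end [ 0.5716 -0.1999  0.2106]
return
[0,0.057,0,-0.026,0,0,0],
  --
[0,0.059,-0.001,-0.022,0,0,0],
  --
[0,0.059,0,-0.019,0,0,0],
  --
[0,0.061,0,-0.015,0,0,0],
  --
[0,0.061,-0.001,-0.012,0,0,0],
  --
[0,0.062,0,-0.009,0,0,0],
  --
[0,0.062,0,-0.005,0,0,0],
  --
[0,0.063,-0.001,-0.001,0,0,0],
  --
[0,0.062,0,0.002,0,0,0],
  --
[0,0.063,0,0.005,0,0,0],
  --
[0,0.062,-0.001,0.009,0,0,0],
  --
[0,0.061,0,0.013,0,0,0],
  --
[0,0.06,0,0.016,0,0,0],
  --
[0,0.06,0,0.02,0,0,0],
  --
[0,0.058,-0.001,0.023,0,0,0],
  --
[0,0.057,0,0.026,0,0,0],
  --
16 rows; end [ 0.5716 -0.0548  0.2098]
```

play_rows --pt "75 0.11 -0.02 -0.19 0 0 0" --pt "75 0.112 -0.022 -0.18 0 0 0" --pt "75 0.31 -0.06 0 0 0 0" --pt "75 0.31 -0.06 0 0 0 0" --pt "75 0.3 -0.07 0 0 0 0" --pt "75 0.31 -0.06 0 0 0 0" --pt "75 0.31 -0.06 0 0 0 0" --pt "75 0.31 -0.06 0 0 0 0" --pt "75 0.306 -0.064 0 0 0 0" --pt "75 0 0 0 0 0 0" --pt "75 0 0 0 0 0 0" --pt "75 0 0 0 0 0 0"

```text
time_s: 20.12
tcp_pos: [0.5718, -0.0586, 0.2802]
orientation: [0.709, 0.705, -0.0, 0.0]
wrist_force: [-0.4, -0.4, -0.0]
width: 0.751
gripper_force: 0.0
```

```bash
python3 - <<'E'
from plan import *
st()
k=(.5716,-.0563)
plan([(*k,.2106,89.7,75,.025)])
E
```

```text
t 20.12 p [ 0.5718 -0.0586  0.2802] psi 89.66 F [-0.35 -0.44 -0.03] w 0.751 gf 0.0 j [-0.24  0.07  1.6  -0.    1.47 -0.23]
[75,0.01,0,0.15,0,0,0],
[75,0,0,0.16,0,0,0],
[75,0.006,-0.001,0.154,0,0,-0.001],
  --
3 rows; end [ 0.5716 -0.0562  0.2106]
```

Descend over the knob and grip.

play_rows --pt "75 0.01 0 0.15 0 0 0" --pt "75 0 0 0.16 0 0 0" --pt "75 0.006 0 0.154 0 0 0" --pt "75 0 0 0 0 0 0" --pt "75 0 0 0 0 0 0" --pt "0 0 0 0 0 0 0" --pt "0 0 0 0 0 0 0" --pt "0 0 0 0 0 0 0" --pt "0 0 0 0 0 0 0" --force 30

```text
time_s: 21.25
tcp_pos: [0.571, -0.0553, 0.2108]
orientation: [0.709, 0.705, -0.001, -0.001]
wrist_force: [0.5, -0.2, 2.4]
width: 0.399
gripper_force: 30.0
```

```bash
python3 - <<'E'
from plan import *
st(); i=snap('scene','sk'); c=i['color'][:,:,::-1]
u,v=proj('sk',(.5716,-.0563,.2186)); print(u,v)
u,v=int(u),int(v)
w=wsnap('wk')
a=cv2.resize(c[v-45:v+45,u-45:u+45],(540,540),interpolation=cv2.INTER_CUBIC)
b=cv2.resize(w[150:384,150:360],(240,267)); b=np.vstack([b,np.zeros((273,240,3),np.uint8)])
cv2.imwrite('pics/sk.png',np.hstack([a,b]))
E
```

```text
t 21.25 p [ 0.571  -0.0553  0.2108] psi 89.71 F [ 0.47 -0.24  2.45] w 0.399 gf 30.0 j [-0.23  0.12  1.69 -0.    1.34 -0.23]
251.04581627295804 201.54886208553583
```

View pics/sk.png

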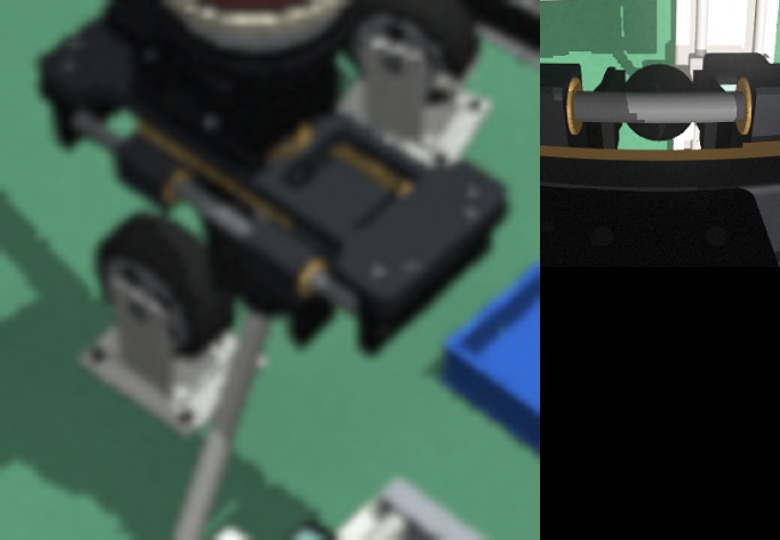

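```bash
python3 - <<'E'
from plan import *
for v in (216,239,272): print(fish('wk',253,v,.2186))
# expected
E
```

```text
[ 0.57110242 -0.0412195   0.2186    ]
[ 0.57102758 -0.05429744  0.2186    ]
[ 0.57090655 -0.074833    0.2186    ]
```

play_rows --pt "0 -0.057 0 -0.024 0 0 0" --pt "0 -0.057 0 -0.023 0 0 0" --pt "0 -0.06 0 -0.018 0 0 0" --pt "0 -0.059 0 -0.017 0 0 0" --pt "0 0 0 0 0 0 0" --force 45

```text
time_s: 21.98
tcp_pos: [0.5707, -0.0893, 0.2225]
orientation: [0.709, 0.705, 0.0, -0.002]
wrist_force: [-4.8, 5.7, 2.4]
width: 0.39
gripper_force: 45.0
```

play_rows --pt "0 -0.061 0 -0.011 0 0 0" --pt "0 -0.061 0 -0.01 0 0 0" --pt "0 -0.062 0 -0.004 0 0 0" --pt "0 -0.061 0 -0.003 0 0 0" --pt "0 -0.062 0 0.003 0 0 0" --pt "0 -0.062 0 0.004 0 0 0" --pt "0 0 0 0 0 0 0"

```text
time_s: 22.85
tcp_pos: [0.57, -0.1446, 0.2259]
orientation: [0.709, 0.705, 0.0, -0.002]
wrist_force: [-6.9, 6.5, 5.0]
width: 0.393
gripper_force: 45.1
```

play_rows --pt "0 -0.061 0 0.01 0 0 0" --pt "0 -0.061 0 0.011 0 0 0" --pt "0 -0.06 0 0.017 0 0 0" --pt "0 -0.059 0 0.018 0 0 0" --pt "0 -0.057 0 0.023 0 0 0" --pt "0 -0.057 0 0.024 0 0 0" --pt "0 0 0 0 0 0 0" --pt "0 0 0 0 0 0 0"

```text
time_s: 23.85
tcp_pos: [0.5694, -0.198, 0.2111]
orientation: [0.709, 0.705, -0.0, -0.002]
wrist_force: [-10.5, 4.8, 9.4]
width: 0.383
gripper_force: 45.0
```

```bash
python3 - <<'E'
from plan import *
st(); p=readout.state()['tcp_pos']; print('theta', .45-np.arctan2(p[1]+.128,p[2]+.008-.07), np.hypot(p[1]+.128,p[2]+.008-.07))
E
```

```text
t 23.85 p [ 0.5694 -0.198   0.2111] psi 89.71 F [-10.47   4.78   9.37] w 0.383 gf 45.0 j [-0.47  0.19  1.61  0.    1.35 -0.46]
theta 0.8886533364231186 0.16472830214125583
```

play_rows --pt "0 -0.03 0.01 0.014 0 0 0" --pt "0 -0.029 0 0.015 0 0 0" --pt "0 0 0 0 0 0 0" --pt "0 0 0 0 0 0 0" --pt "0 0 0 0 0 0 0" --pt "0 0 0 0 0 0 0"

```text
time_s: 24.6
tcp_pos: [0.5694, -0.207, 0.2066]
orientation: [0.709, 0.705, -0.002, -0.003]
wrist_force: [-16.0, 4.3, 11.8]
width: 0.382
gripper_force: 45.0
```

```bash
python3 - <<'E'
from plan import *
st(); p=readout.state()['tcp_pos']; th=.45-np.arctan2(p[1]+.128,p[2]+.008-.07); print('theta', th, np.hypot(p[1]+.128,p[2]+.008-.07))
f=lambda t:(.5698+.0018*(1-t/.95),-.128+.165*np.sin(.45-t),.07+.165*np.cos(.45-t)-.008,89.7,0,.2)
plan([f(t) for t in np.linspace(.95,-.01,19)[1:]],start=f(.95))
E
```

```text
t 24.6 p [ 0.5694 -0.207   0.2066] psi 89.72 F [-16.01   4.31  11.77] w 0.382 gf 45.0 j [-0.48  0.2   1.6  -0.    1.35 -0.47]
theta 0.9501113384259177 0.16472558468276188
[0,0.052,0,-0.027,0,0,0],
  --
[0,0.054,0.001,-0.024,0,0,0],
  --
[0,0.055,0,-0.021,0,0,0],
  --
[0,0.055,0.001,-0.018,0,0,0],
  --
[0,0.057,0,-0.015,0,0,0],
  --
[0,0.057,0,-0.012,0,0,0],
  --
[0,0.058,0.001,-0.009,0,0,0],
  --
[0,0.059,0,-0.006,0,0,0],
  --
[0,0.058,0,-0.002,0,0,0],
  --
[0,0.059,0.001,0,0,0,0],
  --
[0,0.059,0,0.003,0,0,0],
  --
[0,0.058,0.001,0.007,0,0,0],
  --
[0,0.058,0,0.01,0,0,0],
  --
[0,0.057,0,0.013,0,0,0],
  --
[0,0.056,0.001,0.015,0,0,0],
  --
[0,0.056,0,0.019,0,0,0],
  --
[0,0.055,0,0.022,0,0,0],
  --
[0,0.053,0.001,0.025,0,0,0],
  --
18 rows; end [ 0.5716 -0.0547  0.2098]
```

play_rows --pt "0 0.052 -0.015 -0.027 0 0 0" --pt "0 0.054 0 -0.024 0 0 0" --pt "0 0.055 0 -0.021 0 0 0" --pt "0 0.055 0 -0.018 0 0 0" --pt "0 0.057 0 -0.015 0 0 0" --pt "0 0.057 0 -0.012 0 0 0" --pt "0 0.058 0 -0.009 0 0 0" --pt "0 0.059 0 -0.006 0 0 0" --pt "0 0.058 0 -0.002 0 0 0" --pt "0 0 0 0 0 0 0"

```text
time_s: 25.85
tcp_pos: [0.5701, -0.1309, 0.225]
orientation: [0.709, 0.706, -0.0, -0.001]
wrist_force: [0.4, 2.8, -8.8]
width: 0.383
gripper_force: 45.0
```

play_rows --pt "0 0.059 0 0 0 0 0" --pt "0 0.059 0 0.003 0 0 0" --pt "0 0.058 0 0.007 0 0 0" --pt "0 0.058 0 0.01 0 0 0" --pt "0 0.057 0 0.013 0 0 0" --pt "0 0.056 0 0.015 0 0 0" --pt "0 0.056 0 0.019 0 0 0" --pt "0 0.055 0 0.022 0 0 0" --pt "0 0.053 0 0.025 0 0 0" --pt "0 0 0 0 0 0 0" --pt "0 0 0 0 0 0 0"

```text
time_s: 27.22
tcp_pos: [0.571, -0.0617, 0.2099]
orientation: [0.71, 0.705, -0.004, 0.004]
wrist_force: [0.5, -18.7, -12.6]
width: 0.387
gripper_force: 44.9
```

```bash
python3 - <<'E'
from plan import *
st(); p=readout.state()['tcp_pos']; th=.45-np.arctan2(p[1]+.128,p[2]+.008-.07); print('theta', th, np.hypot(p[1]+.128,p[2]+.008-.07))
E
```

```text
t 27.23 p [ 0.571  -0.0617  0.2099] psi 89.59 F [  0.54 -18.71 -12.58] w 0.387 gf 44.9 j [-0.24  0.12  1.69 -0.01  1.33 -0.23]
theta 0.028737286779923932 0.16208544709918277
```

play_rows --pt "0 -0.025 0 -0.01 0 0 0" --pt "0 0 0 0 0 0 0" --pt "75 0 0 0 0 0 0" --pt "75 0 0 0 0 0 0" --pt "75 0 0 0 0 0 0" --pt "75 0 0 -0.2 0 0 0" --pt "75 0 0 -0.25 0 0 0" --pt "75 0 0 0 0 0 0" --pt "75 0 0 0 0 0 0"

```text
time_s: 28.35
tcp_pos: [0.571, -0.059, 0.2787]
orientation: [0.709, 0.705, 0.0, 0.0]
wrist_force: [1.1, -0.3, -0.4]
width: 0.747
gripper_force: 0.0
```

```bash
python3 - <<'E'
from plan import *
st()
n=(.6415,-.3147)
plan([(.62,-.2,.28,89.7,75,.05),(*n,.2,89.7,75,.05),(*n,.165,89.7,75,.04),(*n,.0745,89.7,75,.03)])
E
```

```text
t 28.35 p [ 0.571  -0.059   0.2787] psi 89.72 F [ 1.09 -0.35 -0.41] w 0.747 gf 0.0 j [-0.24  0.07  1.61 -0.    1.46 -0.24]
[75,-0.31,0.11,0,0,0,0],
[75,-0.32,0.11,-0.01,0.001,0,0],
[75,-0.308,0.111,0.002,0,0,0],
  --
[75,-0.25,0.05,0.18,0,0,0],
[75,-0.26,0.05,0.18,0,0,0],
[75,-0.254,0.047,0.173,0,0,0],
  --
[75,0,0,0.233,0,0,0],
  --
[75,0,0,0.15,0,0,0],
[75,0,0,0.15,0,0,0],
[75,0,0,0.15,0,0,0],
[75,0,0,0.154,0,0,0],
  --
11 rows; end [ 0.6415 -0.3147  0.0745]
```

play_rows --pt "75 -0.31 0.11 0 0 0 0" --pt "75 -0.32 0.11 0 0 0 0" --pt "75 -0.308 0.111 0 0 0 0" --pt "75 -0.25 0.05 0.18 0 0 0" --pt "75 -0.26 0.05 0.18 0 0 0" --pt "75 -0.254 0.047 0.173 0 0 0" --pt "75 0 0 0.21 0 0 0" --pt "75 0 0 0.15 0 0 0" --pt "75 0 0 0.15 0 0 0" --pt "75 0 0 0.15 0 0 0" --pt "75 0 0 0.154 0 0 0" --pt "75 0 0 0 0 0 0"

```text
time_s: 29.85
tcp_pos: [0.6397, -0.3136, 0.0731]
orientation: [0.709, 0.705, -0.001, -0.002]
wrist_force: [-0.4, 0.0, -0.6]
width: 0.747
gripper_force: 0.0
```

play_rows --pt "75 0 0 0 0 0 0" --pt "0 0 0 0 0 0 0" --pt "0 0 0 0 0 0 0" --pt "0 0 0 0 0 0 0" --force 30

```text
time_s: 30.35
tcp_pos: [0.6416, -0.315, 0.0768]
orientation: [0.709, 0.705, 0.0, 0.001]
wrist_force: [3.2, 0.7, 4.8]
width: 0.491
gripper_force: 3.8
```

```bash
python3 - <<'E'
from plan import *
st()
# tray frame
T=np.array([.633,.2235]); a=np.radians(-2.4); tx=np.array([np.cos(a),np.sin(a)]); ty=np.array([-tx[1],tx[0]])
for k in (-.092,0,.092): print(k,T+k*ty)
t=T-.092*ty; s=readout.state()['tcp_pos']
print(t)
plan([(s[0],s[1],.2,89.7,0,.04),(.62,-.24,.24,89.7,0,.05),(.56,0.0,.3,30,0,.05),(*t,.19,-2.4,0,.05)],start=(*s,89.7))
E
```

```text
t 30.35 p [ 0.6416 -0.315   0.0768] psi 89.7 F [3.19 0.66 4.76] w 0.491 gf 3.8 j [-0.57  0.56  1.38  0.    1.19 -0.56]
-0.092 [0.62914744 0.1315807 ]
0 [0.633  0.2235]
0.092 [0.63685256 0.3154193 ]
[0.62914744 0.1315807 ]
[0,0,0,-0.21,0,0,0],
[0,0,0,-0.2,0,0,0],
[0,0,0,-0.21,0,0,0],
[0,0,0,-0.201,0,0,0],
  --
[0,0.25,-0.07,-0.13,0,0,0],
[0,0.249,-0.077,-0.137,0,0,0],
  --
[0,0.27,-0.07,-0.07,0,0,0.221],
[0,0.25,-0.11,-0.06,0,0,0.221],
[0,0.22,-0.15,-0.07,0,0,0.221],
[0,0.2,-0.2,-0.07,0,0,0.221],
[0,0.16,-0.22,-0.06,0,0,0.221],
[0,0.123,-0.247,-0.07,0,0,0.222],
  --
[0,0.21,-0.13,0.18,0,0,0.18],
[0,0.19,-0.16,0.19,0,0,0.18],
[0,0.16,-0.19,0.18,0,0,0.18],
[0,0.138,-0.205,0.184,0,0,0.18],
  --
16 rows; end [0.6291 0.1315 0.1899]
```

```bash
python3 - <<'E'
from plan import *
plan([(.6416,-.315,.2,89.7,0,.04),(.66,-.22,.24,89.7,0,.05),(.66,0.0,.25,30,0,.05),(.629,.1315,.19,-2.4,0,.05),(.629,.1315,.075,-2.4,0,.03)],start=(.6416,-.315,.0768,89.7))
E
```

```text
[0,0,0,-0.21,0,0,0],
[0,0,0,-0.2,0,0,0],
[0,0,0,-0.21,0,0,0],
[0,0,0,-0.201,0,0,0],
  --
[0,0.21,0.04,-0.09,0,0,0],
[0,0.21,0.04,-0.09,0,0,0],
[0,0.214,0.039,-0.087,0,0,0],
  --
[0,0.24,0,-0.01,0,0,0.221],
[0,0.24,-0.05,-0.01,0,0,0.221],
[0,0.23,-0.08,-0.01,0,0,0.221],
[0,0.22,-0.12,-0.01,0,0,0.221],
[0,0.18,-0.16,-0.02,0,0,0.221],
[0,0.159,-0.188,-0.007,0,0,0.222],
  --
[0,0.06,-0.22,0.1,0,0,0.18],
[0,0.04,-0.22,0.1,0,0,0.18],
[0,0,-0.22,0.1,0,0,0.18],
[0,-0.029,-0.228,0.1,0,0,0.18],
  --
[0,0,0,0.19,0,0,0],
[0,0,0,0.19,0,0,0],
[0,0,0,0.2,0,0,0],
[0,0,0,0.187,0,0,0],
  --
21 rows; end [0.629  0.1315 0.075 ]
```

play_rows --pt "0 0 0 0 0 0 0" --pt "0 0 0 0 0 0 0" --pt "0 0 0 -0.1 0 0 0" --pt "0 0 0 -0.2 0 0 0"

```text
time_s: 30.85
tcp_pos: [0.6392, -0.3136, 0.1188]
orientation: [0.709, 0.705, -0.001, -0.003]
wrist_force: [0.8, 0.2, -3.5]
width: 0.479
gripper_force: 30.0
```

play_rows --pt "0 0 0 -0.26 0 0 0" --pt "0 0 0 -0.26 0 0 0" --pt "0 0.21 0.04 -0.09 0 0 0" --pt "0 0.21 0.04 -0.09 0 0 0" --pt "0 0.214 0.039 -0.087 0 0 0" --pt "0 0.24 0 -0.01 0 0 0.221" --pt "0 0.24 -0.05 -0.01 0 0 0.221" --pt "0 0.23 -0.08 -0.01 0 0 0.221" --pt "0 0.22 -0.12 -0.01 0 0 0.221" --pt "0 0.18 -0.16 -0.02 0 0 0.221" --pt "0 0.159 -0.188 -0.007 0 0 0.222"

```text
time_s: 32.22
tcp_pos: [0.6589, 0.0013, 0.2492]
orientation: [0.967, 0.256, -0.001, -0.0]
wrist_force: [-0.1, 0.3, -3.9]
width: 0.485
gripper_force: 30.0
```

play_rows --pt "0 0.06 -0.22 0.1 0 0 0.18" --pt "0 0.04 -0.22 0.1 0 0 0.18" --pt "0 0 -0.22 0.1 0 0 0.18" --pt "0 -0.029 -0.228 0.1 0 0 0.18" --pt "0 0 0 0 0 0 0" --pt "0 0 0 0 0 0 0" --pt "0 0 0 0 0 0 0"

```text
time_s: 33.1
tcp_pos: [0.6292, 0.1307, 0.1901]
orientation: [1.0, -0.021, 0.001, 0.0]
wrist_force: [-0.4, -0.3, -3.6]
width: 0.478
gripper_force: 30.0
```

```bash
python3 - <<'E'
from plan import *
st()
plan([(.629,.1315,.16,-2.4,0,.03),(.629,.1315,.064,-2.4,0,.03)])
E
```

```text
t 33.1 p [0.6292 0.1307 0.1901] psi -2.44 F [-0.44 -0.34 -3.62] w 0.478 gf 30.0 j [ 0.08  0.29  1.52 -0.    1.33  1.7 ]
[0,0,0,0.1,0,-0.001,0],
[0,-0.002,-0.006,0.1,0,0,-0.001],
  --
[0,0,0,0.16,0,0,0],
[0,0,0,0.16,0,0,0],
[0,0,0,0.16,0,0,0],
[0,0,0,0.16,0,0,0],
  --
6 rows; end [0.629  0.1316 0.0641]
```

play_rows --pt "0 0 0 0.1 0 0 0" --pt "0 0 -0.005 0.1 0 0 0" --pt "0 0 0 0.16 0 0 0" --pt "0 0 0 0.16 0 0 0" --pt "0 0 0 0.16 0 0 0" --pt "0 0 0 0.16 0 0 0" --pt "0 0 0 0 0 0 0" --pt "0 0 0 0.017 0 0 0" --pt "0 0 0 0 0 0 0"

```text
time_s: 34.22
tcp_pos: [0.6283, 0.1323, 0.0603]
orientation: [1.0, -0.021, -0.0, 0.0]
wrist_force: [0.4, -0.5, -3.3]
width: 0.481
gripper_force: 30.0
```

play_rows --pt "75 0 0 0 0 0 0" --pt "75 0 0 0 0 0 0" --pt "75 0 0 0 0 0 0" --pt "75 0 0 -0.2 0 0 0" --pt "75 0 0 -0.3 0 0 0" --pt "75 0 0 -0.4 0 0 0" --pt "75 0 0 0 0 0 0"

```text
time_s: 35.1
tcp_pos: [0.6328, 0.1329, 0.2036]
orientation: [1.0, -0.021, 0.006, -0.001]
wrist_force: [0.6, -1.1, 1.0]
width: 0.749
gripper_force: 0.0
```

```bash
python3 - <<'E'
from plan import *
st()
plan([(.53,.115,.215,0,75,.05),(.375,.05,.215,0,75,.055)])
E
```

```text
t 35.1 p [0.6328 0.1329 0.2036] psi -2.4 F [ 0.62 -1.07  1.02] w 0.749 gf 0.0 j [0.09 0.28 1.51 0.   1.34 1.7 ]
[75,-0.23,0.05,-0.03,-0.001,-0.006,-0.018],
[75,-0.22,0.05,-0.03,0,-0.005,-0.018],
[75,-0.231,0.038,-0.022,-0.001,-0.006,-0.017],
  --
[75,-0.26,0.11,0,0,0,0],
[75,-0.26,0.11,0,0,0,0],
[75,-0.25,0.11,0,0,0,0],
[75,-0.263,0.104,0.001,0,0,0],
  --
7 rows; end [0.375  0.0499 0.2149]
```

play_rows --pt "75 -0.22 0.05 -0.03 0 0 -0.018" --pt "75 -0.22 0.05 -0.03 0 0 -0.018" --pt "75 -0.23 0.038 -0.022 0 0 -0.018" --pt "75 -0.25 0.11 0 0 0 0" --pt "75 -0.25 0.11 0 0 0 0" --pt "75 -0.26 0.11 0 0 0 0" --pt "75 -0.26 0.104 0 0 0 0" --pt "75 0 0 0 0 0 0" --pt "75 0 0 0 0 0 0" --pt "75 0 0 0 0 0 0"

```text
time_s: 36.35
tcp_pos: [0.3754, 0.0496, 0.2081]
orientation: [1.0, 0.0, 0.0, -0.0]
wrist_force: [-0.7, 0.0, -0.3]
width: 0.748
gripper_force: 0.0
```

```bash
python3 - <<'E'
from plan import *
st()
c=wsnap('wR'); cv2.imwrite('pics/wR.png',cv2.resize(c[:250],None,fx=1.5,fy=1.5,interpolation=cv2.INTER_CUBIC))
E
```

```text
t 36.35 p [0.3754 0.0496 0.2081] psi 0.04 F [-0.68  0.01 -0.26] w 0.748 gf 0.0 j [-0.08 -0.4   2.15  0.    1.39  1.49]
```

View pics/wR.png

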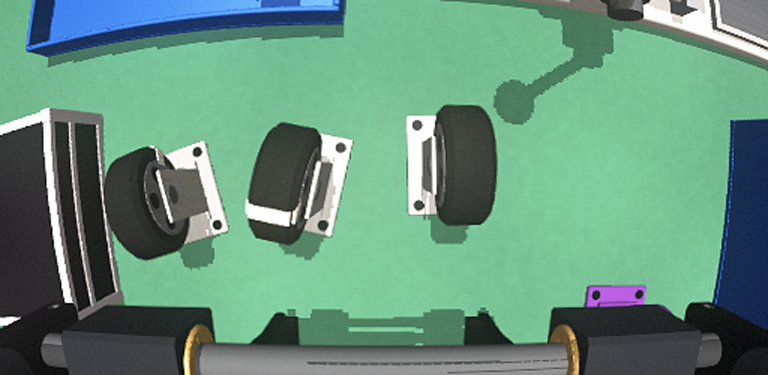

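```bash
python3 - <<'E'
from plan import *
g=lambda u,v:fish('wR',(u+.5)/1.5-.5,(v+.5)/1.5-.5,.005)[:2]
E={'A':((.4217,.2165),14,-1,[(203,141),(229,234)]),'B':((.430,.111),-13.4,-1,[(354,140),(335,237)]),'C':((.442,-.0045),1.8,1,[(406,116),(408,215)])}
for k,(c,y,s,px) in E.items():
    f=g(*px[0]);b=g(*px[1]); d=f-b; a=np.arctan2(d[1],d[0]); l=np.array([-np.sin(a),np.cos(a)])
    print(k,'len',np.linalg.norm(d).round(4),'yaw',np.degrees(a).round(1),'centre',((f+b)/2-s*.0325*l).round(4),'exp',c,y)
E
```

```text
A len 0.0817 yaw 14.5 centre [0.4203 0.2196] exp (0.4217, 0.2165) 14
B len 0.0794 yaw -11.5 centre [0.4307 0.1118] exp (0.43, 0.111) -13.4
C len 0.0792 yaw 1.5 centre [ 0.4436 -0.0023] exp (0.442, -0.0045) 1.8
```

```bash
python3 - <<'E'
from plan import *
x,y=.4425,-.004; t=(.633,.2235)
plan([(x,y,.16,1.8,75,.05),(x,y,.054,1.8,75,.027)],start=(.3756,.0496,.2085,0))
plan([(x,y,.195,1.8,0,.04),(.47,.09,.2,0,0,.05),(*t,.17,-2.4,0,.05),(*t,.061,-2.4,0,.03)],start=(x,y,.0545,1.8))
E
```

```text
[75,0.22,0.18,0.16,0,0,-0.02],
[75,0.223,0.181,0.163,0,0,-0.02],
  --
[75,0,0,0.18,0,0,0],
[75,0,0,0.17,0,0,0],
[75,0,0,0.18,0,0,0],
[75,0,0,0.177,0,0,0],
  --
6 rows; end [ 0.4425 -0.004   0.054 ]
[0,0,0,-0.23,0,0,0],
[0,0,0,-0.24,0,0,0],
[0,0,0,-0.23,0,0,0],
[0,0,0,-0.237,0,0,0],
  --
[0,0.1,-0.31,-0.02,0,0,0.02],
[0,0.098,-0.312,-0.013,0,0,0.02],
  --
[0,0.22,-0.18,0.04,0,0,0.011],
[0,0.21,-0.18,0.04,0,0,0.011],
[0,0.22,-0.18,0.04,0,0,0.01],
[0,0.21,-0.18,0.04,0,0,0.011],
[0,0.211,-0.188,0.04,0,0,0.01],
  --
[0,0,0,0.18,0,0,0],
[0,0,0,0.18,0,0,0],
[0,0,0,0.18,0,0,0],
[0,0,0,0.187,0,0,0],
  --
15 rows; end [0.6329 0.2234 0.061 ]
```

play_rows --pt "75 0.22 0.18 0.16 0 0 -0.02" --pt "75 0.22 0.18 0.163 0 0 -0.02" --pt "75 0 0 0 0 0 0" --pt "75 0 0 0.18 0 0 0" --pt "75 0 0 0.17 0 0 0" --pt "75 0 0 0.18 0 0 0" --pt "75 0 0 0.177 0 0 0" --pt "75 0 0 0 0 0 0" --pt "0 0 0 0 0 0 0" --pt "0 0 0 0 0 0 0" --pt "0 0 0 0 0 0 0" --pt "0 0 0 0 0 0 0" --force 30

```text
time_s: 37.9
tcp_pos: [0.4418, -0.0039, 0.0546]
orientation: [1.0, 0.016, 0.001, -0.0]
wrist_force: [-1.9, 2.0, 6.3]
width: 0.479
gripper_force: 30.0
```

play_rows --pt "0 0 0 -0.05 0 0 0" --pt "0 0 0 0 0 0 0"

```text
time_s: 38.15
tcp_pos: [0.4409, -0.0042, 0.0611]
orientation: [1.0, 0.016, -0.0, 0.0]
wrist_force: [-0.4, 0.7, -4.9]
width: 0.483
gripper_force: 30.0
```

play_rows --pt "0 0 0 -0.22 0 0 0" --pt "0 0 0 -0.22 0 0 0" --pt "0 0 0 -0.22 0 0 0" --pt "0 0 0 -0.23 0 0 0" --pt "0 0.1 -0.31 -0.02 0 0 0.02" --pt "0 0.1 -0.312 -0.013 0 0 0.02" --pt "0 0.22 -0.18 0.04 0 0 0.011" --pt "0 0.21 -0.18 0.04 0 0 0.011" --pt "0 0.22 -0.18 0.04 0 0 0.01" --pt "0 0.21 -0.18 0.04 0 0 0.011" --pt "0 0.21 -0.188 0.04 0 0 0.01" --pt "0 0 0 0 0 0 0"

```text
time_s: 39.65
tcp_pos: [0.6317, 0.2247, 0.1662]
orientation: [1.0, -0.02, -0.002, 0.0]
wrist_force: [-0.3, -0.8, -4.8]
width: 0.48
gripper_force: 30.0
```

play_rows --pt "0 0 0 0.18 0 0 0" --pt "0 0 0 0.18 0 0 0" --pt "0 0 0 0.18 0 0 0" --pt "0 0 0 0.1 0 0 0" --pt "0 0 0 0 0 0 0" --pt "0 0 0 0 0 0 0"

```text
time_s: 40.4
tcp_pos: [0.6324, 0.2235, 0.0749]
orientation: [1.0, -0.021, 0.001, -0.0]
wrist_force: [-0.2, 0.8, -3.7]
width: 0.477
gripper_force: 30.0
```

```bash
python3 - <<'E'
from plan import *
x,y=.430,.1114; t=(.633,.2235)
plan([(*t,.2,-2.4,75,.05),(x,y,.17,-12.8,75,.05),(x,y,.0545,-12.8,75,.03)],start=(.6325,.2235,.061,-2.4))
plan([(x,y,.2,-12.8,0,.04),(.39,-.1,.21,-60,0,.05),(.411,-.391,.2,-90,0,.05),(.411,-.391,.075,-90,0,.035)],start=(x,y,.0545,-12.8))
E
```

```text
[75,0,0,-0.31,0,0,0],
[75,0,0,-0.31,0,0,0],
[75,0.003,0,-0.307,0,0,0],
  --
[75,-0.26,0.16,0.04,0,0,0.046],
[75,-0.26,0.17,0.04,0,0,0.046],
[75,-0.25,0.18,0.04,0,0,0.046],
[75,-0.25,0.19,0.04,0,0,0.047],
[75,-0.237,0.196,0.04,0,0,0.046],
  --
[75,0,0,0.19,0,0,0],
[75,0,0,0.2,0,0,0],
[75,0,0,0.19,0,0,0],
[75,0,0,0.19,0,0,0],
  --
12 rows; end [0.43   0.1114 0.0545]
[0,0,0,-0.24,0,0,0],
[0,0,0,-0.25,0,0,0],
[0,0,0,-0.24,0,0,0],
[0,0,0,-0.24,0,0,0],
  --
[0,0.01,0.29,-0.01,0,0,0.21],
[0,0.06,0.28,-0.02,0,0,0.21],
[0,0.1,0.27,-0.01,0,0,0.21],
[0,0.14,0.24,-0.01,0,0,0.209],
[0,0.189,0.223,-0.017,0,0,0.21],
  --
[0,0.29,0.14,0.01,0,0,0.111],
[0,0.3,0.12,0.01,0,0,0.111],
[0,0.32,0.09,0.01,0,0,0.111],
[0,0.31,0.06,0.01,0,0,0.111],
[0,0.33,0.03,0.02,0,0,0.111],
[0,0.32,0.005,0.007,0,0,0.112],
  --
[0,0,0,0.21,0,0,0],
[0,0,0,0.21,0,0,0],
[0,0,0,0.2,0,0,0],
[0,0,0,0.213,0,0,0],
  --
19 rows; end [ 0.411 -0.391  0.075]
```

play_rows --pt "0 0 0 0.09 0 0 0" --pt "0 0 0 0 0 0 0" --pt "0 0 0 0 0 0 0" --pt "70 0 0 0 0 0 0" --pt "70 0 0 0 0 0 0" --pt "70 0 0 0 0 0 0"

```text
time_s: 41.15
tcp_pos: [0.6321, 0.2236, 0.0607]
orientation: [1.0, -0.021, 0.001, -0.0]
wrist_force: [0.9, 0.6, 0.0]
width: 0.671
gripper_force: 0.0
```

play_rows --pt "75 0 0 -0.31 0 0 0" --pt "75 0 0 -0.31 0 0 0" --pt "75 0.003 0 -0.307 0 0 0" --pt "75 -0.26 0.16 0.04 0 0 0.046" --pt "75 -0.26 0.17 0.04 0 0 0.046" --pt "75 -0.25 0.18 0.04 0 0 0.046" --pt "75 -0.25 0.19 0.04 0 0 0.047" --pt "75 -0.237 0.196 0.04 0 0 0.046" --pt "75 0 0 0 0 0 0" --pt "75 0 0 0 0 0 0"

```text
time_s: 42.4
tcp_pos: [0.4302, 0.1113, 0.17]
orientation: [0.994, -0.111, 0.001, -0.0]
wrist_force: [0.3, -0.3, -0.4]
width: 0.757
gripper_force: 0.0
```

play_rows --pt "75 0 0 0.19 0 0 0" --pt "75 0 0 0.2 0 0 0" --pt "75 0 0 0.19 0 0 0" --pt "75 0 0 0.19 0 0 0" --pt "75 0 0 0 0 0 0" --pt "75 0 0 0 0 0 0"

```text
time_s: 43.15
tcp_pos: [0.4306, 0.1115, 0.0546]
orientation: [0.994, -0.111, 0.001, -0.0]
wrist_force: [-0.5, 0.0, 1.1]
width: 0.753
gripper_force: 0.0
```

play_rows --pt "0 0 0 0 0 0 0" --pt "0 0 0 0 0 0 0" --pt "0 0 0 0 0 0 0" --pt "0 0 0 0 0 0 0" --pt "0 0 0 -0.05 0 0 0" --pt "0 0 0 -0.05 0 0 0" --force 30

```text
time_s: 43.9
tcp_pos: [0.4283, 0.1109, 0.0683]
orientation: [0.994, -0.111, -0.001, 0.0]
wrist_force: [0.3, -0.2, -4.0]
width: 0.479
gripper_force: 30.0
```

```bash
python3 - <<'E'
from plan import *
st(); s=readout.state()['tcp_pos']
plan([(s[0],s[1],.2,-12.8,0,.045),(.39,-.1,.21,-5,0,.055),(.411,-.391,.2,0,0,.055),(.411,-.391,.068,0,0,.035)],start=(*s,-12.8))
E
```

```text
t 43.9 p [0.4283 0.1109 0.0683] psi -12.76 F [ 0.32 -0.25 -3.96] w 0.479 gf 30.0 j [ 0.08 -0.02  2.13 -0.    1.04  1.87]
[0,0,0,-0.29,0,0,0],
[0,0,0,-0.3,0,0,0],
[0,0,0,-0.288,0,0,0],
  --
[0,0.02,0.36,-0.02,0,0,-0.043],
[0,0,0.35,-0.01,0,0,-0.043],
[0,-0.01,0.36,-0.02,0,0,-0.044],
[0,-0.02,0.358,-0.017,0,0,-0.043],
  --
[0,0.05,0.32,0.01,0,0,-0.019],
[0,0.05,0.32,0.01,0,0,-0.018],
[0,0.04,0.32,0.01,0,0,-0.019],
[0,0.04,0.32,0.01,0,0,-0.018],
[0,0.03,0.33,0.02,0,0,-0.019],
[0,0.029,0.32,0.007,0,0,-0.018],
  --
[0,0,0,0.22,0,0,0],
[0,0,0,0.22,0,0,0],
[0,0,0,0.22,0,0,0],
[0,0,0,0.22,0,0,0],
  --
17 rows; end [ 0.411 -0.391  0.068]
```

play_rows --pt "0 0 0 -0.29 0 0 0" --pt "0 0 0 -0.3 0 0 0" --pt "0 0 0 -0.288 0 0 0" --pt "0 0.02 0.36 -0.02 0 0 -0.043" --pt "0 0 0.35 -0.01 0 0 -0.043" --pt "0 -0.01 0.36 -0.02 0 0 -0.044" --pt "0 -0.02 0.358 -0.017 0 0 -0.043" --pt "0 0.05 0.32 0.01 0 0 -0.019" --pt "0 0.05 0.32 0.01 0 0 -0.018" --pt "0 0.04 0.32 0.01 0 0 -0.019" --pt "0 0.04 0.32 0.01 0 0 -0.018" --pt "0 0.03 0.33 0.02 0 0 -0.019"

```text
time_s: 45.4
tcp_pos: [0.4082, -0.3442, 0.2011]
orientation: [1.0, -0.007, -0.0, -0.0]
wrist_force: [1.7, -0.5, -3.3]
width: 0.481
gripper_force: 30.0
```

play_rows --pt "0 0.03 0.32 0 0 0 -0.018" --pt "0 0 0 0 0 0 0" --pt "0 0 0 0 0 0 0" --pt "0 0 0 0.22 0 0 0" --pt "0 0 0 0.22 0 0 0" --pt "0 0 0 0.22 0 0 0" --pt "0 0 0 0.22 0 0 0" --pt "0 0 0 0 0 0 0" --pt "0 0 0 0 0 0 0"

```text
time_s: 46.52
tcp_pos: [0.4132, -0.3908, 0.0708]
orientation: [1.0, 0.001, 0.0, 0.001]
wrist_force: [0.3, -0.0, -3.8]
width: 0.483
gripper_force: 30.0
```

play_rows --pt "0 0 0 0.06 0 0 0" --pt "0 0 0 0 0 0 0" --pt "0 0 0 0 0 0 0" --pt "70 0 0 0 0 0 0" --pt "70 0 0 0 0 0 0" --pt "70 0 0 0 0 0 0" --pt "70 0 0 -0.2 0 0 0" --pt "70 0 0 -0.35 0 0 0" --pt "70 0 0 -0.35 0 0 0" --pt "70 0 0 0 0 0 0" --pt "70 0 0 0 0 0 0"

```text
time_s: 47.9
tcp_pos: [0.4123, -0.3907, 0.1951]
orientation: [1.0, 0.0, 0.0, 0.0]
wrist_force: [-0.5, 0.3, -0.4]
width: 0.697
gripper_force: 0.0
```

```bash
python3 - <<'E'
from plan import *
st()
a=snap('top','t2')['color'][:,:,::-1]; b=snap('scene','s2')['color'][:,:,::-1]
cv2.imwrite('pics/t2.png',np.hstack([cv2.resize(a[120:270,130:430],(500,250),interpolation=cv2.INTER_CUBIC),cv2.resize(b[60:360,60:420],(300,250))]))
x,y=.4212,.2175
plan([(.38,-.1,.2,0,75,.055),(.37,.1,.2,14,75,.055),(x,y,.17,14,75,.055),(x,y,.0545,14,75,.03)])
t=(.637,.3155)
plan([(x,y,.19,14,0,.045),(.5,.26,.2,0,0,.05),(*t,.18,-2.4,0,.05),(*t,.061,-2.4,0,.03)],start=(x,y,.0545,14))
E
```

```text
t 47.9 p [ 0.4123 -0.3907  0.1951] psi 0.02 F [-0.51  0.27 -0.4 ] w 0.697 gf 0.0 j [-0.9   0.12  1.72 -0.    1.31  0.67]
[75,-0.04,-0.32,-0.01,-0.001,0,0],
[75,-0.03,-0.32,0,0,0.001,0],
[75,-0.04,-0.33,-0.01,-0.001,0,0],
[75,-0.03,-0.32,-0.01,0,0.001,0],
[75,-0.04,-0.32,0,-0.001,0,0],
[75,-0.031,-0.323,-0.011,0,0.001,0],
  --
[75,-0.02,-0.33,0,0,0,-0.078],
[75,0.01,-0.34,0,0,0,-0.078],
[75,0.02,-0.33,0,0,0,-0.077],
[75,0.046,-0.33,0,0,0,-0.078],
  --
[75,0.17,-0.23,0.07,0,0,0],
[75,0.18,-0.22,0.06,0,0,0],
[75,0.171,-0.228,0.07,0,0,0],
  --
[75,0,0,0.19,0,0,0],
[75,0,0,0.2,0,0,0],
[75,0,0,0.19,0,0,0],
[75,0,0,0.19,0,0,0],
  --
17 rows; end [0.4212 0.2176 0.0545]
[0,0,0,-0.23,0,0,0],
[0,0,0,-0.22,0,0,0],
[0,0,0,-0.23,0,0,0],
[0,0,0,-0.223,0,0,0],
  --
[0,0.29,-0.07,-0.03,0,0,0.156],
[0,0.277,-0.112,-0.037,0,0,0.155],
  --
[0,0.3,-0.12,0.04,0,0,0.018],
[0,0.31,-0.13,0.05,0,0,0.018],
[0,0.297,-0.133,0.043,0,0,0.017],
  --
[0,0,0,0.2,0,0,0],
[0,0,0,0.2,0,0,0],
[0,0,0,0.2,0,0,0],
[0,0,0,0.194,0,0,0],
  --
13 rows; end [0.6369 0.3155 0.061 ]
```

View pics/t2.png

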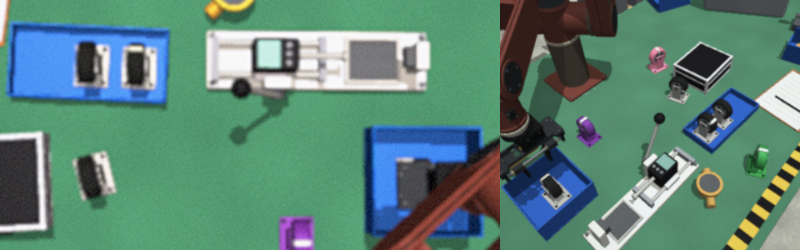

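```bash
python3 - <<'E'
from h import *
a=np.load('pics/top0.npz')['c'];b=np.load('pics/t2.npz')['c']
f=lambda c:(c[200:245,170:202].min(2)>150).astype(np.uint8)
for c in (a,b):
    m=f(c); p=np.argwhere(m); print(m.sum(),p.mean(0))
print(cv2.phaseCorrelate(*(cv2.cvtColor(c[198:246,168:204],cv2.COLOR_BGR2GRAY).astype(np.float32) for c in (a,b))))
d=b
# knob
for c in (a,b): 
    p=np.argwhere(c[160:185,262:290].max(2)<50); print('knob',p.mean(0)+[160,262],len(p))
E
```

```text
189 [22.85185185 19.58201058]
168 [22.48809524 21.42857143]
((-0.2121667642070193, -0.1660535672485821), 0.3397341712757393)
knob [171.56043956 275.52747253] 91
knob [171.51648352 275.6043956 ] 91
```

play_rows --pt "75 -0.04 -0.32 -0.01 0 0 0" --pt "75 -0.03 -0.32 0 0 0 0" --pt "75 -0.04 -0.33 -0.01 0 0 0" --pt "75 -0.03 -0.32 -0.01 0 0 0" --pt "75 -0.04 -0.32 0 0 0 0" --pt "75 -0.031 -0.323 -0.011 0 0 0" --pt "75 -0.02 -0.33 0 0 0 -0.078" --pt "75 0.01 -0.34 0 0 0 -0.078" --pt "75 0.02 -0.33 0 0 0 -0.077" --pt "75 0.046 -0.33 0 0 0 -0.078" --pt "75 0 0 0 0 0 0" --pt "75 0 0 0 0 0 0"

```text
time_s: 49.5
tcp_pos: [0.3701, 0.0987, 0.2003]
orientation: [0.992, 0.122, -0.001, 0.0]
wrist_force: [0.5, -1.0, -0.9]
width: 0.75
gripper_force: 0.0
```

play_rows --pt "75 0.17 -0.23 0.07 0 0 0" --pt "75 0.18 -0.22 0.06 0 0 0" --pt "75 0.171 -0.233 0.07 0 0 0" --pt "75 0 0 0 0 0 0" --pt "75 0 0 0 0 0 0" --pt "75 0 0 0.19 0 0 0" --pt "75 0 0 0.2 0 0 0" --pt "75 0 0 0.19 0 0 0" --pt "75 0 0 0.18 0 0 0" --pt "75 0 0 0 0 0 0" --pt "75 0 0 0 0 0 0"

```text
time_s: 50.88
tcp_pos: [0.4227, 0.2167, 0.0588]
orientation: [0.993, 0.121, 0.001, -0.0]
wrist_force: [-0.0, 0.0, 0.8]
width: 0.754
gripper_force: 0.0
```

play_rows --pt "0 0 0 0 0 0 0" --pt "0 0 0 0 0 0 0" --pt "0 0 0 0 0 0 0" --pt "0 0 0 0 0 0 0" --pt "0 0 0 -0.05 0 0 0" --pt "0 0 0 -0.05 0 0 0" --force 30

```text
time_s: 51.62
tcp_pos: [0.4209, 0.2171, 0.0722]
orientation: [0.993, 0.122, -0.001, 0.0]
wrist_force: [-0.4, -0.1, -4.0]
width: 0.482
gripper_force: 30.0
```

```bash
python3 - <<'E'
from plan import *
st(); s=readout.state()['tcp_pos']; t=(.637,.3155)
plan([(s[0],s[1],.2,14,0,.045),(.5,.26,.2,0,0,.05),(*t,.18,-2.4,0,.05),(*t,.073,-2.4,0,.03)],start=(*s,14))
E
```

```text
t 51.62 p [0.4209 0.2171 0.0722] psi 14.02 F [-0.4  -0.12 -4.04] w 0.482 gf 30.0 j [ 0.31  0.05  2.05 -0.    1.05  1.64]
[0,0,0,-0.28,0,0,0],
[0,0,0,-0.29,0,0,0],
[0,0,0,-0.282,0,0,0],
  --
[0,0.29,-0.08,0,0,0,0.156],
[0,0.28,-0.105,0,0,0,0.155],
  --
[0,0.3,-0.12,0.04,0,0,0.018],
[0,0.31,-0.13,0.05,0,0,0.018],
[0,0.298,-0.133,0.043,0,0,0.017],
  --
[0,0,0,0.18,0,0,0],
[0,0,0,0.18,0,0,0],
[0,0,0,0.18,0,0,0],
[0,0,0,0.174,0,0,0],
  --
12 rows; end [0.637  0.3155 0.0729]
```

play_rows --pt "0 0 0 -0.28 0 0 0" --pt "0 0 0 -0.29 0 0 0" --pt "0 0 0 -0.28 0 0 0" --pt "0 0.29 -0.08 0 0 0 0.156" --pt "0 0.28 -0.105 0 0 0 0.155" --pt "0 0.3 -0.12 0.04 0 0 0.018" --pt "0 0.31 -0.13 0.05 0 0 0.018" --pt "0 0.298 -0.133 0.043 0 0 0.017" --pt "0 0 0 0 0 0 0" --pt "0 0 0 0 0 0 0"

```text
time_s: 52.88
tcp_pos: [0.6368, 0.3155, 0.1788]
orientation: [1.0, -0.021, -0.001, 0.001]
wrist_force: [0.6, 0.5, -3.8]
width: 0.48
gripper_force: 30.0
```

play_rows --pt "0 0 0 0.18 0 0 0" --pt "0 0 0 0.18 0 0 0" --pt "0 0 0 0.18 0 0 0" --pt "0 0 0 0.174 0 0 0" --pt "0 0 0 0 0 0 0" --pt "0 0 0 0 0 0 0"

```text
time_s: 53.62
tcp_pos: [0.6382, 0.3161, 0.0752]
orientation: [1.0, -0.021, 0.001, -0.0]
wrist_force: [0.4, 0.0, -4.1]
width: 0.482
gripper_force: 30.0
```

play_rows --pt "0 0 0 0.04 0 0 0" --pt "0 0 0 0.035 0 0 0" --pt "0 0 0 0 0 0 0" --pt "0 0 0 0 0 0 0"

```text
time_s: 54.12
tcp_pos: [0.6386, 0.3163, 0.0629]
orientation: [1.0, -0.021, 0.001, -0.0]
wrist_force: [0.0, 0.8, 2.9]
width: 0.477
gripper_force: 30.0
```

play_rows --pt "70 0 0 0 0 0 0" --pt "70 0 0 0 0 0 0" --pt "70 0 0 0 0 0 0" --pt "70 0 0 -0.2 0 0 0" --pt "70 0 0 -0.35 0 0 0" --pt "70 0 0 -0.35 0 0 0" --pt "70 -0.3 0 0 0 0 0" --pt "70 -0.35 0 0 0 0 0" --pt "70 -0.35 0.35 0 0 0 0" --pt "70 -0.35 0.35 0 0 0 0" --pt "70 0 0 0 0 0 0" --pt "70 0 0 0 0 0 0"

```text
time_s: 55.62
tcp_pos: [0.4492, 0.2354, 0.1976]
orientation: [1.0, -0.021, 0.001, -0.0]
wrist_force: [-0.1, 0.7, -0.6]
width: 0.702
gripper_force: 0.0
```

```bash
python3 - <<'E'
from plan import *
st(); i=snap('scene','sF'); c=wsnap('wF')
# white stripe/plates in tray region: project expected corners and sample brightness in scene
T=np.array([.633,.2235]); a=np.radians(-2.4); tx=np.array([np.cos(a),np.sin(a)]); ty=np.array([-tx[1],tx[0]])
im=i['color'].astype(int)
for k in (-.092,0,.092):
    cc=T+k*ty
    for nm,(dx,dy,z) in {'plate+x':(.036,0,.01),'plate-x-y':(.036,-.028,.01),'tyre':(.03,0,.095),'cheek':(0,-.021,.06)}.items():
        u,v=proj('sF',[*(cc+dx*tx+dy*ty),z]); print(k,nm,im[int(round(v)),int(round(u))],end=' | ')
    print()
for c0 in (np.load('pics/top0.npz')['c'],read_camera('top')['color'][:,:,::-1]):
    p=np.argwhere(c0[160:185,262:290].max(2)<50); print('knob',p.mean(0)+[160,262],len(p))
    p=np.argwhere((c0[95:135,245:300,2]>150)&(c0[95:135,245:300,0]<90)); print('meter',p.mean(0),len(p))
    p=np.argwhere(c0[195:265,80:165].min(2)>150); print('case',p.mean(0),len(p))
E
```

```text
t 55.62 p [0.4492 0.2354 0.1976] psi -2.39 F [-0.1   0.67 -0.6 ] w 0.702 gf 0.0 j [ 0.33 -0.04  1.87  0.    1.3   1.94]
-0.092 plate+x [185 188 183] | -0.092 plate-x-y [129 131 127] | -0.092 tyre [73 77 73] | -0.092 cheek [63 65 64] | 
0 plate+x [189 191 185] | 0 plate-x-y [131 133 129] | 0 tyre [30 32 30] | 0 cheek [61 62 61] | 
0.092 plate+x [187 190 185] | 0.092 plate-x-y [106 107 105] | 0.092 tyre [31 33 33] | 0.092 cheek [63 65 63] | 
knob [171.56043956 275.52747253] 91
meter [21.29680365 24.82191781] 219
case [34.14994233 41.92618224] 867
knob [171.43181818 275.625     ] 88
meter [22.03626943 24.48186528] 193
case [37.8        29.37606838] 585
```

```bash
python3 -c "
from cell import r
print(r.finish_job())"
```

```text
the job is handed in; nothing more can be done
None
```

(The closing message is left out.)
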